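Push the bar-shaped valve body out of the pack and home in the checking nest

ROBOT

A 7-joint arm with a two-finger parallel gripper is mounted at the origin on the work surface. World frame = base frame: x ahead of the robot, y to its left, z up, the work surface at z = 0. Lengths are in m, angles in rad, forces in N, time in s.
With the tool pointing down it reaches from about 0.35 to 0.9 m from the base axis. Payload 7.2 kg.
Tool frame: the origin (TCP) lies midway between the tips of the shut fingers; the grasp point (between the pads) lies 19 mm behind it; z points along the fingers, y is the direction in which the jaws open and shut (so a half turn about z gives the same grasp; the last joint's range is limited). The gripper opens to 85 mm and grips with 20 to 120 N. Pads are 22 mm wide; open, the fingers measure 114 mm over their backs; the gripper's body (76 mm by 85 mm) begins 54 mm behind the grasp point. The pads swing forward as they close: fully open they stand 13 mm farther back than shut.
Start: joints at [1.051, 0.411, -0.013, 1.596, 0.006, 1.134, -0.082], TCP at [0.273, -0.562, 0.192] pointing down, gripper open.
Joint ranges: [-2.95, 2.95], [-0.29, 1.99], [-1.47, 1.44], [0.14, 2.54], [-1.03, 4.17], [0.13, 1.85], [-2.86, 2.86]. Speed limits (rad/s): [2.39, 2.39, 3.01, 3.01, 3.14, 3.14, 3.14].

INTERFACE

Orientations are given as a 3x3 rotation matrix whose columns are the frame's x, y, z axes.
In Python, from cell import ctrl gives the robot as it stands.
- The arm moves only by the tool drive_tool, never from a script. Its argument "series" is a list of rows, each a list of 7 numbers: the turn, a rotation vector about the tool's x, y, z in rad, then the shift along the tool's x, y, z in mm, then the gripper command: -1 is fully open, 1 is shut, values between are in proportion. A call has 1 to 10 rows; each row shifts and turns the commanded pose from where the row before left it, along the tool's axes as they then stand; what a row does not reach is not made up. A row lasts 1/10 s, in which the tool goes at most 50 mm and 8.59 degrees, less where a joint would pass 70% of its speed; a pose out of reach is approached as far as the arm can. A call is refused whole if a number of a shift passes 50 or a number of a turn 0.15, either way. A call with a gripper value outside its range is refused whole. The fingers move at their own pace and stop on an object; "newtons" is the grip in N (left out, the last holds). Time passes only in rows, so rows that do not move let the fingers close. It gives the time, the measured TCP pose, the force and the opening at its end, in the units of the state.
- ctrl.get_state(): the state, without advancing time (a new reading comes with each control period).
- ctrl.camera(name): name is "side" or "top"; returns a dict with "frame" (420x560x3 uint8, red, green, blue), "camera_matrix" (3x3 intrinsics, pixels), "D" ([k1, k2, p1, p2, k3] as OpenCV has them; the pictures are not rectified), "view" (4x4, takes a point from world to camera coordinates). Camera axes: x right, y up, looking along -z (the intrinsics and any distortion apply to the point x, -y, -z); pixel columns grow to the right and rows downward; lengths in m; the calibration is good to about 2 mm. A picture is of the moment at which its call begins. There is no depth.
- ctrl.finish_job(): hands the job in, once; it reports no verdict.
The state is a dict: "time_s": time; "joint_positions": joint angles; "joint_velocities": joint speeds; "joint_efforts": joint torques, N m; "tcp_pos": TCP position; "tool_rot": TCP orientation; "wrist_force": force on the tool from outside, world axes, zero at the start; "ft_torque": the same for the moment, N m; "opening": opening from 0.0 (shut) to 1.0 (fully open).
Only numpy, scipy, OpenCV 4.12 (cv2) and the standard library are available. Lean on these libraries where they do the work, as an engineer would, in place of code of your own. Each camera call takes 0.05 s, during which the arm holds its last target.

TASK

Among the brass parts on the bench, push the one long rectangular valve body lengthwise out of the four round ones that touch it, leaving them where they stand. Then slide it along the bench into the steel checking nest and push it gently home, until the nest's sliding locator has gone all the way back and stops; never lift the part off the bench, never press hard, and leave all the other things alone.

Things in the scene. Friction and masses are not known exactly. Their poses are not given: they have to be found in the camera images.
- bar_center (a point): centre, 15 mm up, of the rectangular brass valve body ('the bar'): 90 mm long (x), 38 wide (y), 30 high, 0.3 to 0.55 kg, flat on the bench. Two round bodies touch each long side at the start, covering nearly all of it; both flat ends are free. Its +x axis points roughly to the robot's right, the way out towards the nest; the free -x end, with bare bench behind it, is the one to push.
- round1: round brass valve body standing upright, a stepped cylinder 44 mm across and 50 mm high, about 0.3 kg. Origin: centre of its underside. One of the four that touch the bar's long sides at the start; must stay where it stands.
- round2: round brass valve body standing upright, a stepped cylinder 44 mm across and 50 mm high, about 0.3 kg. Origin: centre of its underside. One of the four that touch the bar's long sides at the start; must stay where it stands.
- round3: round brass valve body standing upright, a stepped cylinder 44 mm across and 50 mm high, about 0.3 kg. Origin: centre of its underside. One of the four that touch the bar's long sides at the start; must stay where it stands.
- round4: round brass valve body standing upright, a stepped cylinder 44 mm across and 50 mm high, about 0.3 kg. Origin: centre of its underside. One of the four that touch the bar's long sides at the start; must stay where it stands.
- nest: fixed steel checking nest: two parallel cheeks 24 mm high, 14 thick, 150 long, 42 apart, no floor between. Origin: on the bench, midway between the cheeks where the parallel part begins; x points inwards along the nest, y across. In front a flared mouth reaches out to x = -26 mm, about 70 mm wide there. Clamping feet, 8 mm high, reach 56 mm either side of the middle.
- locator (a joint): dark steel plate 36 mm wide, 27 high, across the inside of the nest, that the bar's end pushes back; in m: 0 = forward, 0.015 = on its hard stop. No spring: gives way at about 5 N, stays where pushed; at the stop the force rises steeply (over 20 N is too much). Fully back its face is 42 to 86 mm inside the nest's origin; where exactly varies, is not measured and must be felt.
- stray1: one more such round brass valve body (44 mm across, 50 mm high) standing beside the nest, about 105 mm from its middle line, not to be disturbed. Origin: centre of its underside.
- stray2: one more such round brass valve body standing apart near the robot's right, not to be disturbed. Origin: centre of its underside.
- wrench: steel wrench lying on the bench to the left, not to be disturbed
- mug: white mug, 80 mm across and 92 mm high, at the back, not to be disturbed
- oil: white plastic bottle, 60 mm across and 160 mm high, at the right, not to be disturbed
- brush: hand brush lying on the bench to the right, not to be disturbed
Not all that is in view belongs to the job. What is shaped like the part that bears locator but green or purple is not meant.

How it is judged:
On the way, in this order (a step that is already met when the one before it is completed fails the run):
1. the bar stands clear of all four round bodies (its centre over 78 mm from theirs, a gap of about 8 mm or more) (horizontal distance between bar_center and round1 above 0.078 m and horizontal distance between bar_center and round2 above 0.078 m and horizontal distance between bar_center and round3 above 0.078 m and horizontal distance between bar_center and round4 above 0.078 m), for 0.1 s.
2. the bar lies in the nest with the locator fully back (x of bar_center in the frame of locator above -0.065 m and value of joint locator above 0.0132 m and y of bar_center in the frame of nest between -0.004 and 0.004 m and angle between the x axis of bar_center and the x axis of nest, either way round below 0.07 rad and x of bar_center in the frame of nest between -0.006 and 0.045 m and height (world z) of bar_center below 0.019 m and angle between bar_center's own z axis and vertical below 0.1 rad), for 0.2 s.
At the end, for the whole second after the job is handed in: Bar flat and still on the bench in the nest: centre within 4 mm of its middle line , -6 to 45 mm inside its origin, under 4 degrees askew; locator over 13.2 mm back (of 15) and within 5 mm of the bar's end; the four round bodies upright, within 12 mm of where they began (all of step 2 and linear speed of bar below 0.01 m/s and distance of each of round1, round2, round3, round4 from where it was at the start of the episode below 0.012 m and angle between each of round1, round2, round3, round4's own z axis and vertical below 0.1 rad); the robot touches nothing.
It fails at once if the bar pressed against the locator with more than 20 N (contact force between bar and locator above 20 N).
It fails at once if the bar lifted (its centre more than 10 mm above its resting height) or tipped (height (world z) of bar_center above 0.025 m or angle between bar_center's own z axis and vertical above 0.25 rad).
It fails at once if a round body of the pack moved more than 12 mm or tipped (distance of any of round1, round2, round3, round4 from where it was at the start of the episode above 0.012 m or angle between any of round1, round2, round3, round4's own z axis and vertical above 0.3 rad).
It fails at once if one of the other things moved more than 10 mm (distance of any of stray1, stray2, wrench, mug, oil, brush from where it was at the start of the episode above 0.01 m).
It also fails if it takes over 72 s, if anything falls off the work surface, if the arm or the gripper's body presses on something with over 40 N, if the wrist force passes 120 N, or if a joint passes its speed limit or range.

## Working session

There is one attempt and no reset: what is moved stays moved. The work goes in short steps, Python scripts to look and compute and a tool call to move; the robot and the scene stay as the last step left them, time stands still between calls to the robot, and variables do not carry over. Pictures are saved under pics/ and viewed, and the job is handed in when it is done.

Besides the shell and the picture viewer there is one more tool, called by a JSON object that holds its "method" and its "body", one argument or row to a line. drive_tool: Moves the arm, as the interface text tells. Its arguments: {"type":"object","properties":{"series":{"type":"array","items":{"type":"array","items":{"type":"number"}}},"newtons":{"type":"number"}},"required":["series"]}

```bash
mkdir -p pics; ls; python3 - <<'E'
from cell import ctrl
import cv2,pickle
s=ctrl.get_state(); print(s)
for n in("side","top"):
    c=ctrl.camera(n); cv2.imwrite(f"pics/{n}0.png",c["frame"][:,:,::-1]); pickle.dump(c,open(f"{n}0.pkl","wb")); print(c["camera_matrix"],c["D"],c["view"])
E
```

```text
pics
{'time_s': 0.0, 'joint_positions': array([ 1.0508445 ,  0.41191602, -0.01275279,  1.59705766,  0.00558143,
        1.13429645, -0.08217834]), 'joint_velocities': array([ 0.00091465,  0.00122698,  0.00183568, -0.00047181, -0.00132969,
       -0.000268  , -0.00022666]), 'joint_efforts': array([-1.58733127e-05, -6.00618839e+01,  6.82008583e-01, -2.99409199e+01,
        1.38878802e-02,  1.06332605e-02,  3.89774289e-05]), 'tcp_pos': array([ 0.2725763 , -0.56179666,  0.19083729]), 'tool_rot': array([[ 8.99650578e-01,  4.36609908e-01, -7.91222993e-04],
       [ 4.36610617e-01, -8.99649431e-01,  1.43917541e-03],
       [-8.34650699e-05, -1.64021135e-03, -9.99998651e-01]]), 'wrist_force': array([ 0.14081803, -0.06882968, -0.30504548]), 'ft_torque': array([ 0.03844049, -0.05122214,  0.01115299]), 'opening': 1.0010515120304873}
[[381.87656556   0.         280.34217695]
 [  0.         381.87656556 211.68298005]
 [  0.           0.           1.        ]] [-0.01064743  0.          0.          0.          0.        ] [[-0.82201324 -0.56943591  0.00608075  0.46834756]
 [ 0.35138558 -0.49878451  0.79230183 -0.21319469]
 [-0.44813212  0.65341928  0.61009904 -0.71734571]
 [ 0.          0.          0.          1.        ]]
[[455.67615456   0.         281.4602796 ]
 [  0.         455.67615456 204.42919194]
 [  0.           0.           1.        ]] [0.03511895 0.         0.         0.         0.        ] [[-0.02196011 -0.99973211  0.00731141  0.00725767]
 [ 0.9975316  -0.02142272  0.0668713  -0.57693227]
 [-0.06669675  0.00876186  0.99773482 -1.13724585]
 [ 0.          0.          0.          1.        ]]
```

View pics/top0.png

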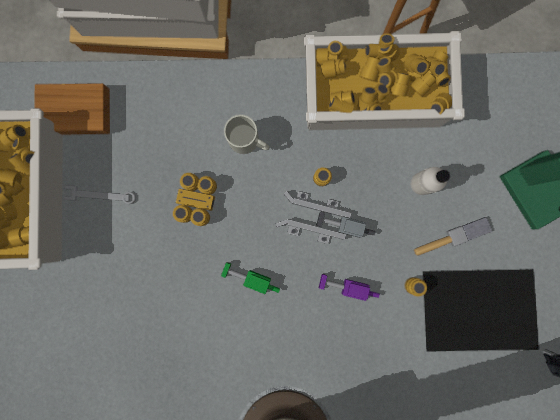

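View pics/side0.png

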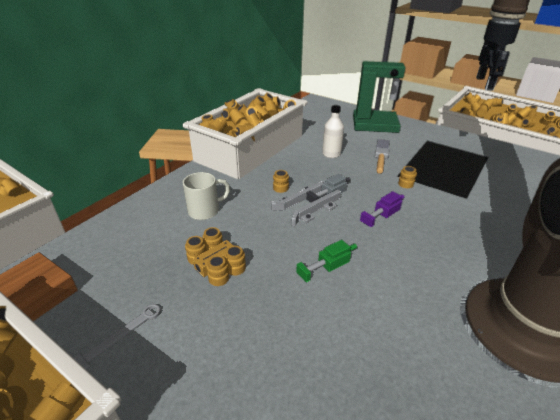

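Candidates: the brass bar lies in the pack at top (195,200). The loose rounds at (322,177) and (416,287) are strays. The green (257,281) and purple (357,289) objects are decoys of the locator, and the steel nest is at (328,218). Next I'll enlarge the crops.

```bash
python3 - <<'E'
import cv2
im=cv2.imread("pics/top0.png")
cv2.imwrite("pics/pack.png",cv2.resize(im[165:235,160:230],None,fx=8,fy=8,interpolation=cv2.INTER_CUBIC))
cv2.imwrite("pics/nest.png",cv2.resize(im[180:250,270:385],None,fx=6.9,fy=6.9,interpolation=cv2.INTER_CUBIC))
im=cv2.imread("pics/side0.png")
cv2.imwrite("pics/packs.png",cv2.resize(im[220:290,175:255],None,fx=8,fy=8,interpolation=cv2.INTER_CUBIC))
E
```

```text
(no output)
```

View pics/pack.png

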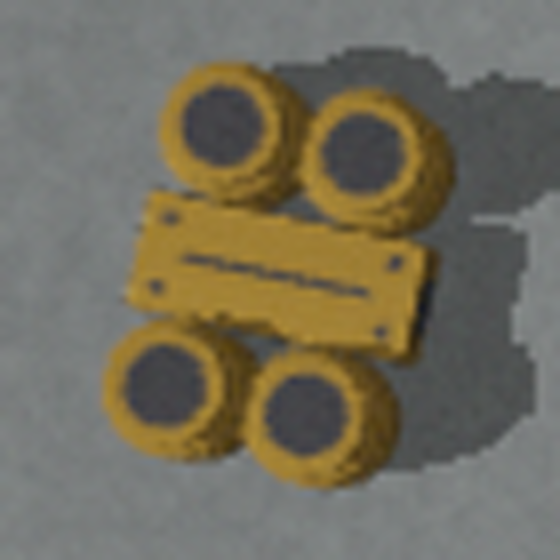

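View pics/nest.png

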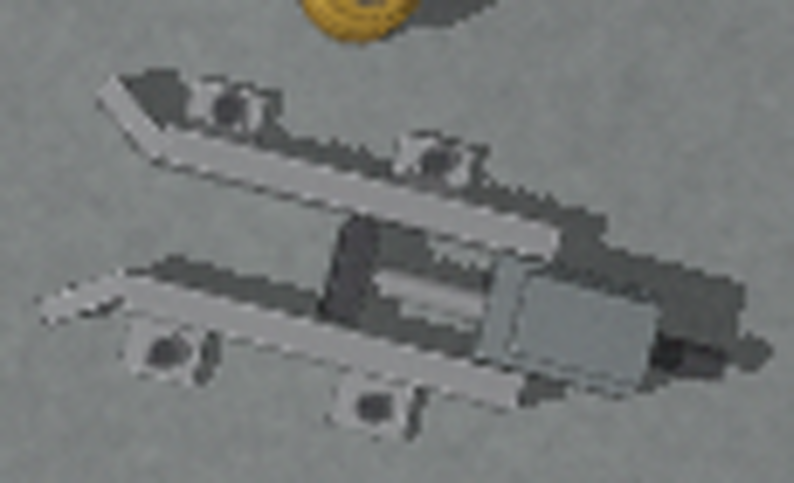

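View pics/packs.png

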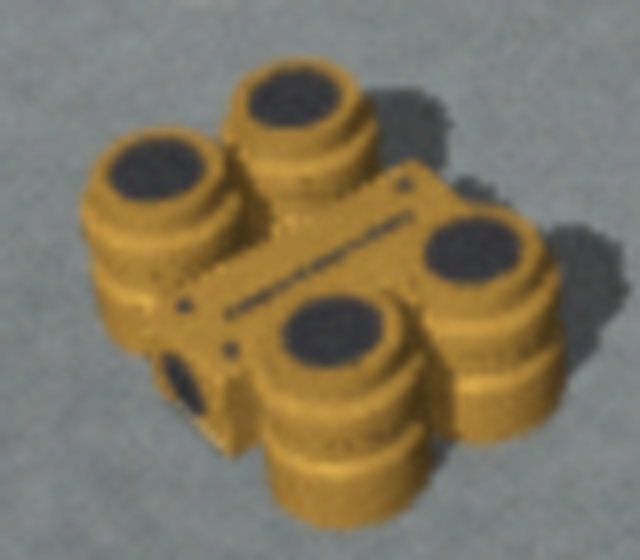

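The pack crop shows the bar between the four rounds. Its four corner holes are at crop (170,217), (155,287), (396,262) and (380,332), and its free -x end faces left with bare bench behind. The nest crop shows the mouth opening left, the cheek bends at about (155,163) and (125,272), and the dark locator plate at about (345,270).

```bash
cat > h.py <<'E'
import numpy as np,cv2,pickle
def ray(c,uv,z):
    uv=np.array(uv,float).reshape(-1,1,2)
    n=cv2.undistortPoints(uv,c["camera_matrix"],np.array(c["D"])).reshape(-1,2)
    V=c["view"];R=V[:3,:3];t=V[:3,3];o=-R.T@t
    d=np.c_[n[:,0],-n[:,1],-np.ones(len(n))]@R
    s=(z-o[2])/d[:,2]
    return o+d*s[:,None]
def crop(p,x0,y0,f): return [((a+.5)/f-.5+x0,(b+.5)/f-.5+y0) for a,b in p]
def proj(c,P):
    P=np.atleast_2d(P)@c["view"][:3,:3].T+c["view"][:3,3]
    q=P*[1,-1,-1]
    return cv2.projectPoints(q.reshape(-1,1,3),np.zeros(3),np.zeros(3),c["camera_matrix"],np.array(c["D"]))[0].reshape(-1,2)
E
python3 - <<'E'
from h import *
np.set_printoptions(precision=4,suppress=True)
t=pickle.load(open("top0.pkl","rb")); s=pickle.load(open("side0.pkl","rb"))
H=ray(t,crop([(170,217),(155,287),(396,262),(380,332)],160,165,8),.03);print(H)
c=H.mean(0);d=(H[2]+H[3]-H[0]-H[1])[:2];print("bar top",c,np.arctan2(d[1],d[0]),d)
Hs=ray(s,crop([(183,305),(232,349),(404,185)],175,220,8),.03);print("side holes",Hs)
R=ray(t,crop([(222,124),(362,152),(165,385),(305,414)],160,165,8),.05);print("rounds",R, R.mean(0))
Rs=ray(s,crop([(157,168),(293,97),(333,330),(473,249)],175,220,8),.05);print("rounds side",Rs,Rs.mean(0))
u=d/np.linalg.norm(d);v=np.array([-u[1],u[0]])
for r in list(R)+list(Rs): print((r[:2]-c[:2])@u,(r[:2]-c[:2])@v)
N=ray(t,crop([(155,164),(553,257),(172,125),(557,228),(125,273),(524,373),(133,305),(517,405)],270,180,6.9),.024);print("nest",N)
L=[N[1]-N[0],N[3]-N[2],N[5]-N[4],N[7]-N[6]]
print([ (np.arctan2(l[1],l[0]),np.linalg.norm(l)) for l in L])
o=(N[0]+N[4])/2;print("origin",o)
E
```

```text
[[0.6137 0.2468 0.03  ]
 [0.5918 0.2516 0.03  ]
 [0.5981 0.1763 0.03  ]
 [0.5761 0.1815 0.03  ]]
bar top [0.5949 0.214  0.03  ] -1.7898710650882184 [-0.0313 -0.1406]
side holes [[0.6127 0.248  0.03  ]
 [0.5906 0.2524 0.03  ]
 [0.596  0.1784 0.03  ]]
rounds [[0.6402 0.2263 0.05  ]
 [0.6307 0.1833 0.05  ]
 [0.5599 0.2444 0.05  ]
 [0.55   0.2017 0.05  ]] [0.5952 0.2139 0.05  ]
rounds side [[0.6391 0.2274 0.05  ]
 [0.6293 0.1845 0.05  ]
 [0.5586 0.2459 0.05  ]
 [0.5488 0.2026 0.05  ]] [0.5939 0.2151 0.05  ]
-0.02184799086777315 0.04156463025194462
0.022205620176308036 0.04155811417432383
-0.022073063432764217 -0.04079854847939737
0.021821986130038773 -0.041130454125348145
-0.022603826524854077 0.04023627060726038
0.021396706852797574 0.039985731278772425
-0.02318148408992691 -0.04240591342319337
0.021220137071791816 -0.042531675663179086
nest [[ 0.5788 -0.032   0.024 ]
 [ 0.5416 -0.1768  0.024 ]
 [ 0.593  -0.0386  0.024 ]
 [ 0.5522 -0.1786  0.024 ]
 [ 0.5391 -0.0201  0.024 ]
 [ 0.4995 -0.1648  0.024 ]
 [ 0.5274 -0.0228  0.024 ]
 [ 0.4879 -0.1619  0.024 ]]
[(np.float64(-1.8224433839636216), np.float64(0.1494555364980328)), (np.float64(-1.854621496187513), np.float64(0.14581584406708487)), (np.float64(-1.8379617109524335), np.float64(0.1500294107246073)), (np.float64(-1.8470042092690826), np.float64(0.14461021171907962))]
origin [ 0.559  -0.0261  0.024 ]
```

The side and top cameras agree to about 1.5 mm. Next I'll overlay the nest model to refine it.

```bash
cat > ov.py <<'E'
from h import *
import sys
x,y,a=map(float,sys.argv[1:4])
u=np.array([np.cos(a),np.sin(a)]);v=np.array([-u[1],u[0]])
for n,(x0,y0,x1,y1) in dict(top=(270,180,385,250),side=(265,165,365,230)).items():
    c=pickle.load(open(n+"0.pkl","rb")); f=6.9
    im=cv2.resize(c["frame"][y0:y1,x0:x1,::-1],None,fx=f,fy=f,interpolation=cv2.INTER_CUBIC)
    for yi in (21,35,-21,-35):
        P=[np.r_[np.array([x,y])+u*q/1e3+v*yi/1e3,.024] for q in (0,150)]
        p=(proj(c,P)+.5-[x0,y0])*f
        cv2.line(im,tuple(p[0].astype(int)),tuple(p[1].astype(int)),(0,0,255),1)
    cv2.imwrite(f"pics/ov_{n}_{sys.argv[4]}.png",im)
E
python3 ov.py 0.559 -0.0265 -1.834 a
```

```text
(no output)
```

View pics/ov_top_a.png

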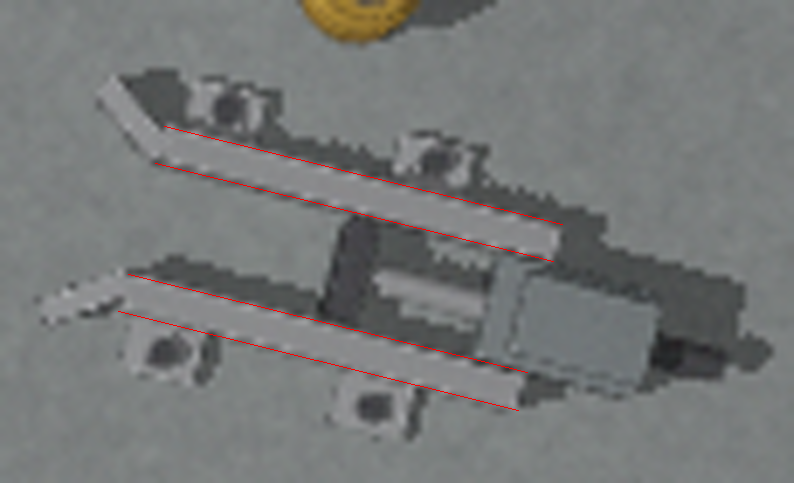

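View pics/ov_side_a.png

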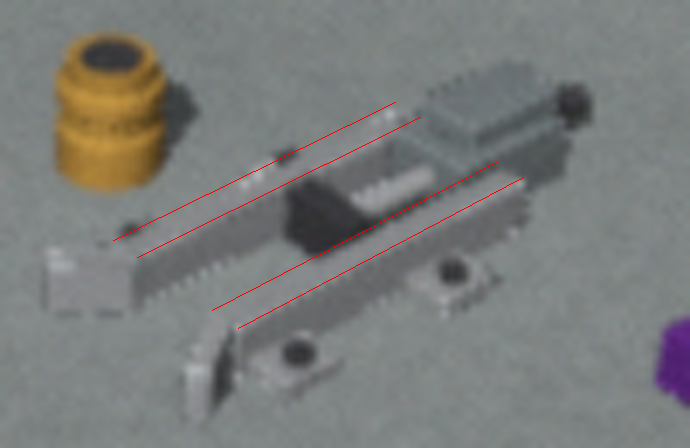

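{"method": "drive_tool", "body": {
  "series": [
    [0,0,0,36,-33,0,1],
    [0,0,0,36,-33,0,1],
    [0,0,0,36,-33,0,1],
    [0,0,0,36,-33,0,1],
    [0,0,0,36,-33,0,1],
    [0,0,0,36,-33,0,1],
    [0,0,0,36,-33,0,1],
    [0,0,0,36,-33,0,1],
    [0,0,0,36,-33,0,1],
    [0,0,0,36,-33,0,1]
  ],
  "newtons": 40
}}

```text
time_s: 1.1
tcp_pos: [0.4528, -0.1064, 0.1917]
tool_rot: [[0.9, 0.436, 0.0], [0.436, -0.9, -0.0], [-0.0, 0.0, -1.0]]
wrist_force: [1.6, -0.3, 0.2]
opening: -0.001
```

{"method": "drive_tool", "body": {
  "series": [
    [0,0,0,36,-33,0,1],
    [0,0,0,36,-33,0,1],
    [0,0,0,36,-33,0,1],
    [0,0,0,36,-33,0,1],
    [0,0,0,36,-33,0,1],
    [0,0,0,36,-33,0,1],
    [0,0,0,36,-33,0,1],
    [0,0,0,36,-33,0,1],
    [0,0,0,36,-33,0,1],
    [0,0,0,0,0,0,1]
  ]
}}

```text
time_s: 2.1
tcp_pos: [0.613, 0.3085, 0.1898]
tool_rot: [[0.896, 0.443, -0.003], [0.443, -0.896, 0.004], [-0.001, -0.005, -1.0]]
wrist_force: [0.3, 0.9, -0.2]
opening: 0.002
```

{"method": "drive_tool", "body": {
  "series": [
    [0,0,-0.14,0,0,0,1],
    [0,0,-0.14,0,0,0,1],
    [0,0,-0.14,0,0,0,1],
    [0,0,-0.14,0,0,0,1],
    [0,0,-0.14,0,0,0,1],
    [0,0,-0.14,0,0,0,1],
    [0,0,-0.14,0,0,0,1],
    [0,0,-0.14,0,0,0,1],
    [0,0,-0.14,0,0,0,1],
    [0,0,-0.14,0,0,0,1]
  ]
}}

```text
time_s: 3.1
tcp_pos: [0.6143, 0.2998, 0.1912]
tool_rot: [[-0.283, 0.959, -0.001], [0.959, 0.283, -0.001], [-0.0, -0.001, -1.0]]
wrist_force: [-0.5, -1.0, -0.6]
opening: -0.001
```

{"method": "drive_tool", "body": {
  "series": [
    [0,0,-0.14,0,0,0,1],
    [0,0,-0.14,0,0,0,1],
    [0,0,-0.14,0,0,0,1],
    [0,0,-0.14,0,0,0,1],
    [0,0,-0.14,0,0,0,1],
    [0,0,-0.14,0,0,0,1],
    [0,0,-0.14,0,0,0,1],
    [0,0,-0.09,0,0,0,1],
    [0,0,0,0,0,0,1],
    [0,0,0,0,0,0,1]
  ]
}}

```text
time_s: 4.1
tcp_pos: [0.6144, 0.3, 0.1913]
tool_rot: [[-0.975, 0.221, -0.001], [0.221, 0.975, -0.0], [0.001, -0.0, -1.0]]
wrist_force: [0.4, -0.4, -0.7]
opening: -0.002
```

{"method": "drive_tool", "body": {
  "series": [
    [0,0,0,0,0,50,1],
    [0,0,0,0,0,50,1],
    [0,0,0,0,0,50,1],
    [0,0,0,0,0,27,1],
    [0,0,0,0,0,0,1],
    [0,0,0,0,0,0,1]
  ]
}}

```text
time_s: 4.7
tcp_pos: [0.6146, 0.3009, 0.0154]
tool_rot: [[-0.976, 0.219, -0.0], [0.219, 0.976, 0.0], [0.0, 0.0, -1.0]]
wrist_force: [0.4, 0.3, -0.1]
opening: 0.002
```

```bash
cat > snap.py <<'E'
from h import *
from cell import ctrl
import sys
tag=sys.argv[1]; s=ctrl.get_state()
print(s["time_s"],s["tcp_pos"].round(4),s["tool_rot"].round(3).tolist(),s["wrist_force"].round(1),s["opening"])
for n in sys.argv[2:]:
    n,x0,y0,x1,y1=n.split(",");x0,y0,x1,y1=map(int,(x0,y0,x1,y1))
    c=ctrl.camera(n);pickle.dump(c,open(f"{n}{tag}.pkl","wb"))
    f=min(800/(x1-x0),600/(y1-y0));f=int(f)
    im=cv2.resize(c["frame"][y0:y1,x0:x1,::-1],None,fx=f,fy=f,interpolation=cv2.INTER_CUBIC)
    cv2.imwrite(f"pics/{n}_{tag}.png",im);print(n,f)
E
python3 snap.py 1 top,130,150,230,225 side,165,200,265,275
```

```text
4.7 [0.6146 0.3009 0.0154] [[-0.976, 0.219, -0.0], [0.219, 0.976, 0.0], [0.0, 0.0, -1.0]] [ 0.4  0.3 -0.1] 0.002409715506312398
top 8
side 8
```

View pics/top_1.png

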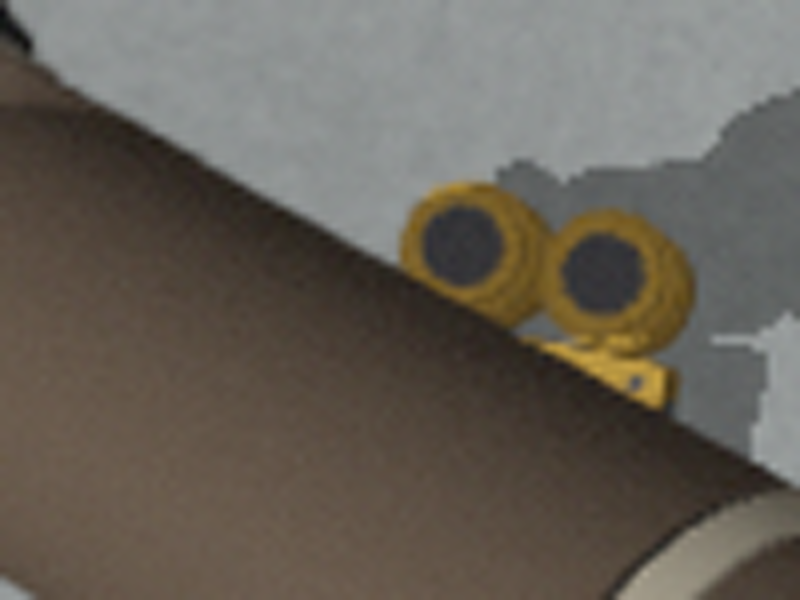

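View pics/side_1.png

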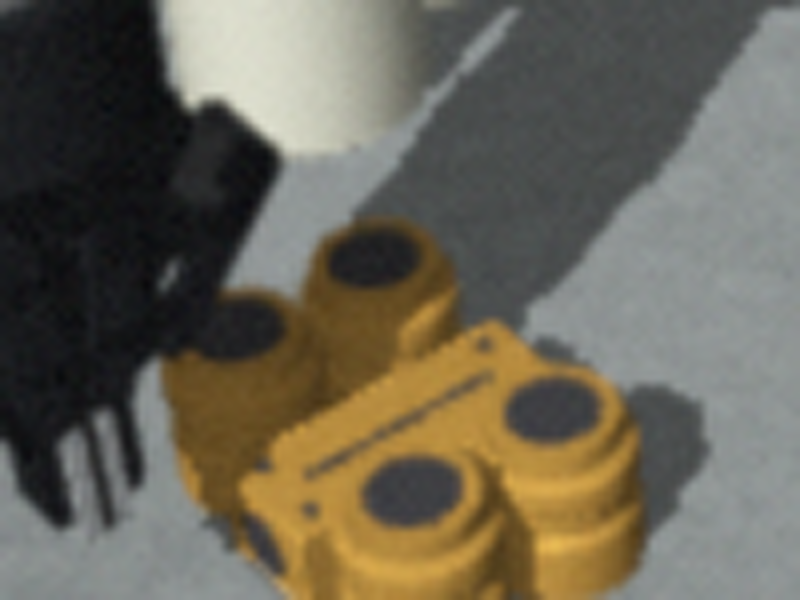

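The side view shows the shut fingers at crop (85,480), behind the bar's free end (dark bore at (262,540)) and in line with it; the arm hides the pack from above. Now I'll approach.

{"method": "drive_tool", "body": {
  "series": [
    [0,0,0,0,-10,0,1],
    [0,0,0,0,-8,0,1],
    [0,0,0,0,-3,0,1],
    [0,0,0,0,-3,0,1],
    [0,0,0,0,0,0,1]
  ]
}}

```text
time_s: 5.3
tcp_pos: [0.6095, 0.2762, 0.0149]
tool_rot: [[-0.976, 0.219, 0.0], [0.219, 0.976, -0.0], [-0.0, -0.0, -1.0]]
wrist_force: [0.2, -0.1, 0.5]
opening: -0.002
```

```bash
python3 snap.py 2 side,165,200,265,275
```

```text
5.3 [0.6095 0.2762 0.0149] [[-0.976, 0.219, 0.0], [0.219, 0.976, -0.0], [-0.0, -0.0, -1.0]] [ 0.2 -0.1  0.5] -0.0019001780319603625
side 8
```

View pics/side_2.png

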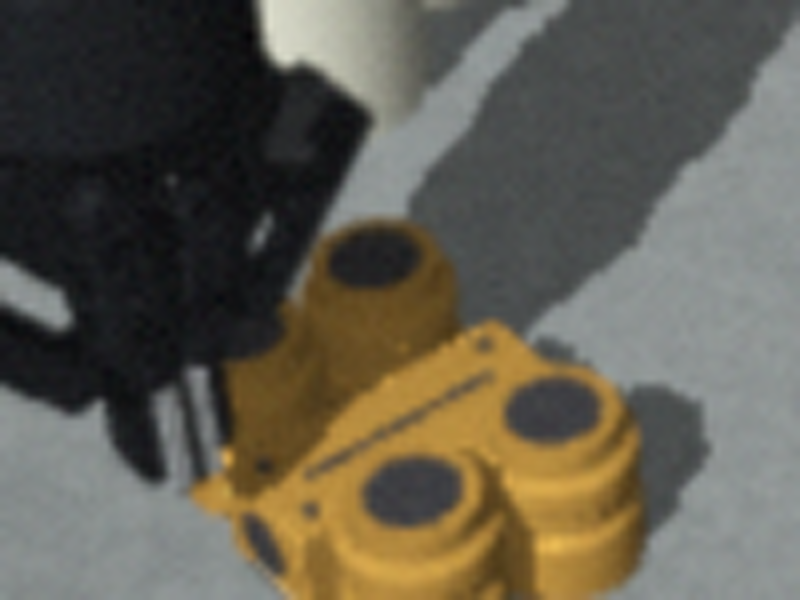

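{"method": "drive_tool", "body": {
  "series": [
    [0,0,0,1.5,0,0,1],
    [0,0,0,0,-2,0,1],
    [0,0,0,0,-2,0,1],
    [0,0,0,0,-2,0,1],
    [0,0,0,0,-2,0,1]
  ]
}}

```text
time_s: 5.85
tcp_pos: [0.606, 0.2693, 0.0146]
tool_rot: [[-0.976, 0.218, -0.0], [0.218, 0.976, -0.0], [-0.0, -0.0, -1.0]]
wrist_force: [-0.3, -0.4, -0.5]
opening: -0.005
```

{"method": "drive_tool", "body": {
  "series": [
    [0,0,0,0,-1,0,1],
    [0,0,0,0,-1,0,1],
    [0,0,0,0,-1,0,1]
  ]
}}

```text
time_s: 6.15
tcp_pos: [0.6054, 0.2665, 0.0147]
tool_rot: [[-0.976, 0.218, 0.0], [0.218, 0.976, 0.0], [-0.0, 0.0, -1.0]]
wrist_force: [-0.1, 0.1, 0.2]
opening: 0.0
```

{"method": "drive_tool", "body": {
  "series": [
    [0,0,0,0,-1,0,1],
    [0,0,0,0,-1,0,1],
    [0,0,0,0,-1,0,1]
  ]
}}

```text
time_s: 6.45
tcp_pos: [0.6047, 0.2636, 0.0147]
tool_rot: [[-0.976, 0.218, -0.0], [0.218, 0.976, 0.0], [0.0, 0.0, -1.0]]
wrist_force: [-0.1, -0.2, -0.4]
opening: 0.001
```

```bash
python3 snap.py 3 side,165,200,265,275
```

```text
6.45 [0.6047 0.2636 0.0147] [[-0.976, 0.218, -0.0], [0.218, 0.976, 0.0], [0.0, 0.0, -1.0]] [-0.1 -0.2 -0.4] 0.0012340111312271046
side 8
```

View pics/side_3.png

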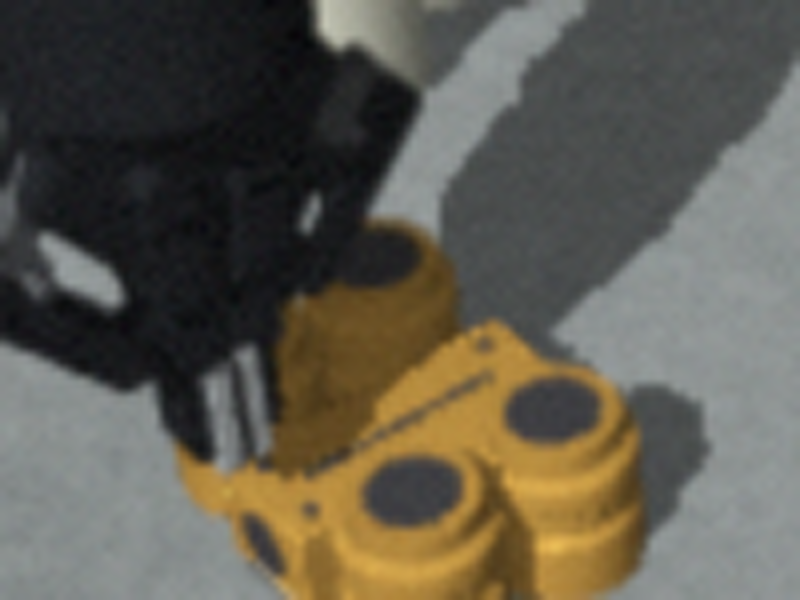

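```bash
python3 - <<'E'
from h import *
c=pickle.load(open("side3.pkl","rb"))
u=np.array([-.217,-.976]);v=np.array([.976,-.217])
b=np.array([.5945,.2145])
P=[[.6047,.2636,.0147],[.6047,.2636,0]]
for w in(-19,19):
  for z in(0,.03): P.append(np.r_[b-.045*u+v*w/1e3,z])
P.append(np.r_[b-.045*u,.015])
V=c["view"];print("cam",-V[:3,:3].T@V[:3,3])
print((proj(c,P)+.5-[165,200])*8)
E
```

```text
cam [0.13843578 0.62908323 0.60371857]
[[250.71608171 553.38716253]
 [257.83161346 591.92797803]
 [312.52836634 619.92878015]
 [298.95943943 540.21196115]
 [234.00371681 543.02694661]
 [219.03934418 463.72882722]
 [265.6710988  541.6550815 ]]
```

```bash
python3 - <<'E'
from h import *
c=pickle.load(open("side1.pkl","rb"))
P=[[.6146,.3009,z] for z in(0,.0154,.03,.045)]
print((proj(c,P)+.5-[165,200])*8)
c=pickle.load(open("side2.pkl","rb"))
P=[[.6095,.2762,z] for z in(0,.0154,.03,.045)]
print((proj(c,P)+.5-[165,200])*8)
E
python3 snap.py 3b side,145,180,245,255
```

```text
[[128.68316499 662.13439215]
 [119.48873926 621.56849083]
 [110.56933874 582.20051826]
 [101.19305496 540.79952398]]
[[210.97069123 612.91804922]
 [202.9042773  572.46517217]
 [195.08232367 533.22297603]
 [186.8630707  491.97133148]]
6.5 [0.6047 0.2634 0.0147] [[-0.976, 0.218, -0.0], [0.218, 0.976, -0.0], [-0.0, -0.0, -1.0]] [-0.4 -0.1  0.6] 0.004089939738517686
side 8
```

View pics/side_3b.png

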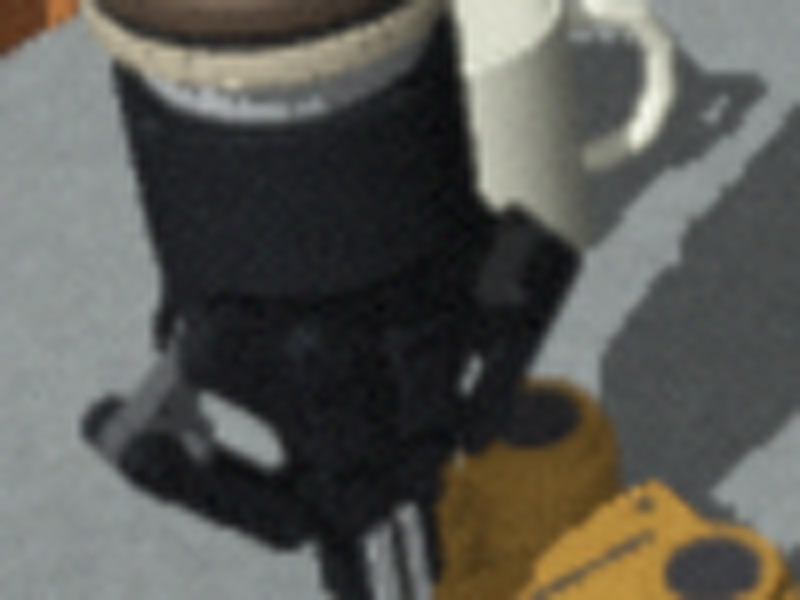

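The picture and state disagree. The fingertips show at crop (235,475), while the reported TCP projects to (250,553), so the tips look about 30 mm higher than stated. I'll back off and test this by feel.

{"method": "drive_tool", "body": {
  "series": [
    [0,0,0,0,15,0,1],
    [0,0,0,0,20,0,1],
    [0,0,0,0,0,4,1],
    [0,0,0,0,0,3,1],
    [0,0,0,0,0,2,1],
    [0,0,0,0,0,1,1],
    [0,0,0,0,0,0,1]
  ]
}}

```text
time_s: 7.25
tcp_pos: [0.6124, 0.2971, 0.0044]
tool_rot: [[-0.976, 0.219, -0.0], [0.219, 0.976, -0.001], [0.0, -0.001, -1.0]]
wrist_force: [0.2, 0.6, -0.4]
opening: 0.0
```

```bash
python3 snap.py 4 side,125,180,225,255;  python3 - <<'E'
from h import *
from cell import ctrl
c=pickle.load(open("side4.pkl","rb"));t=ctrl.get_state()["tcp_pos"]
P=[[t[0],t[1],z] for z in(0,t[2],.03,.045)]
print((proj(c,P)+.5-[125,180])*8)
E
```

```text
7.25 [0.6124 0.2971 0.0044] [[-0.976, 0.219, -0.0], [0.219, 0.976, -0.001], [0.0, -0.001, -1.0]] [ 0.2  0.6 -0.4] 0.00010214434823837313
side 8
[[464.76330263 816.93186354]
 [462.10629262 804.94142942]
 [447.06168892 737.02215803]
 [437.89937072 695.63639815]]
```

View pics/side_4.png

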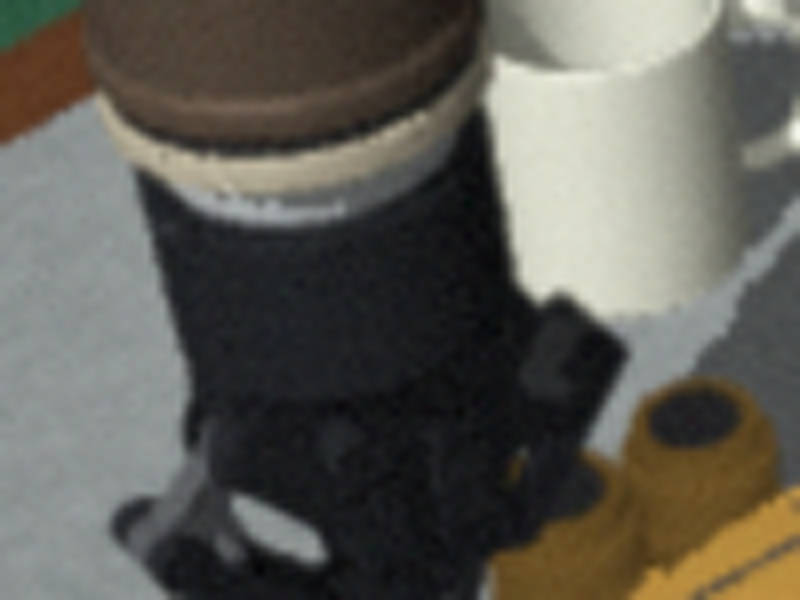

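```bash
python3 snap.py 5 side,140,215,240,290;  python3 - <<'E'
from h import *
from cell import ctrl
c=pickle.load(open("side5.pkl","rb"));t=ctrl.get_state()["tcp_pos"]
P=[[t[0],t[1],z] for z in(0,t[2],.03,.045)]
print((proj(c,P)+.5-[140,215])*8)
E
```

```text
7.3 [0.6125 0.2972 0.0046] [[-0.976, 0.219, -0.0], [0.219, 0.976, -0.0], [0.0, -0.0, -1.0]] [ 0.6  0.4 -0.2] -0.002305829463933309
side 8
[[344.29647914 537.12851748]
 [341.54421369 524.71663293]
 [326.58262842 457.21790617]
 [317.41395389 415.83157439]]
```

View pics/side_5.png

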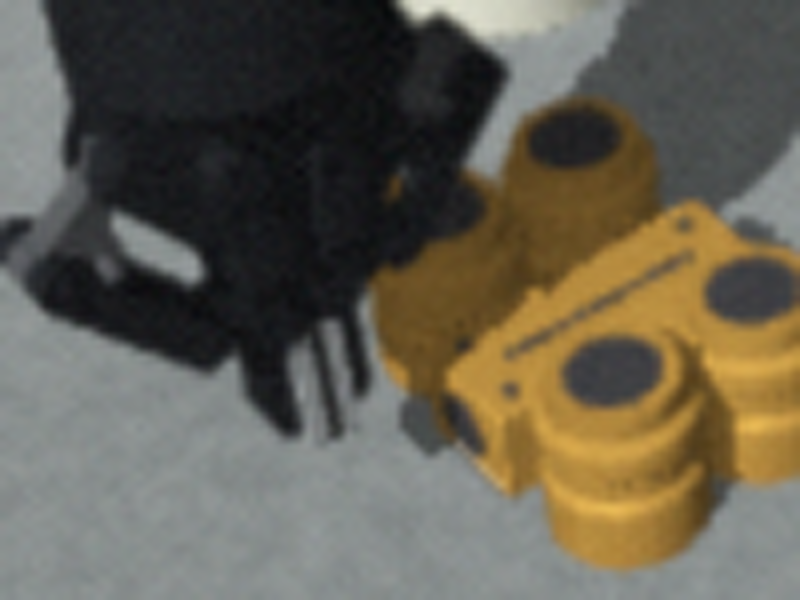

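{"method": "drive_tool", "body": {
  "series": [
    [0,0,0,0,0,1,1],
    [0,0,0,0,0,1,1],
    [0,0,0,0,0,1,1],
    [0,0,0,0,0,0,1]
  ]
}}

```text
time_s: 7.75
tcp_pos: [0.6123, 0.2977, 0.0015]
tool_rot: [[-0.976, 0.218, -0.0], [0.218, 0.976, -0.0], [0.0, -0.0, -1.0]]
wrist_force: [-0.1, 0.6, 0.7]
opening: -0.004
```

{"method": "drive_tool", "body": {
  "series": [
    [0,0,0,0,0,1,1],
    [0,0,0,0,0,0,1]
  ]
}}

```text
time_s: 7.95
tcp_pos: [0.6123, 0.2978, 0.0005]
tool_rot: [[-0.976, 0.218, -0.0], [0.218, 0.976, -0.0], [0.0, -0.0, -1.0]]
wrist_force: [-0.0, -0.4, 0.1]
opening: -0.0
```

{"method": "drive_tool", "body": {
  "series": [
    [0,0,0,0,0,1,1],
    [0,0,0,0,0,0,1]
  ]
}}

```text
time_s: 8.15
tcp_pos: [0.6123, 0.2977, -0.0005]
tool_rot: [[-0.976, 0.218, -0.0], [0.218, 0.976, -0.0], [0.0, -0.0, -1.0]]
wrist_force: [0.2, 0.4, 0.3]
opening: -0.007
```

```bash
python3 snap.py 6 top,80,130,240,250 side,100,150,260,270
```

```text
8.15 [ 6.123e-01  2.977e-01 -5.000e-04] [[-0.976, 0.218, -0.0], [0.218, 0.976, -0.0], [0.0, -0.0, -1.0]] [0.2 0.4 0.3] -0.006588555609360459
top 5
side 5
```

View pics/top_6.png

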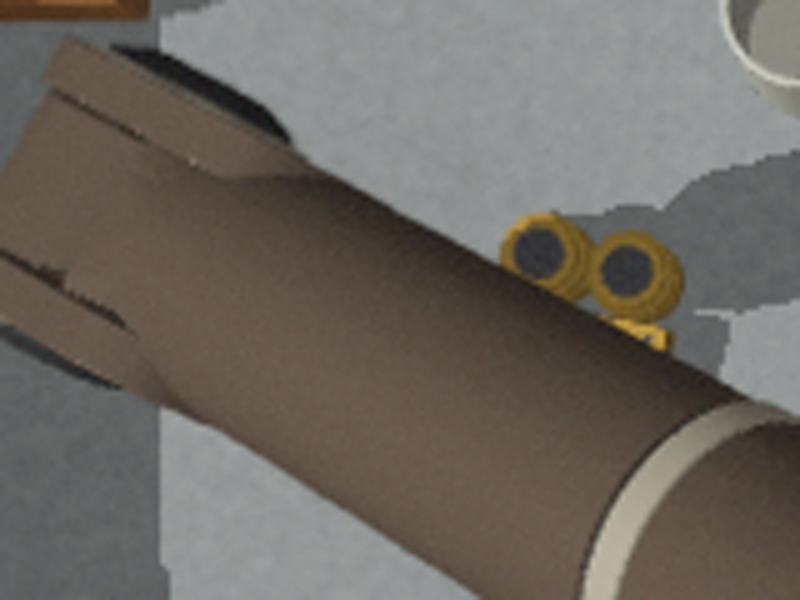

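View pics/side_6.png

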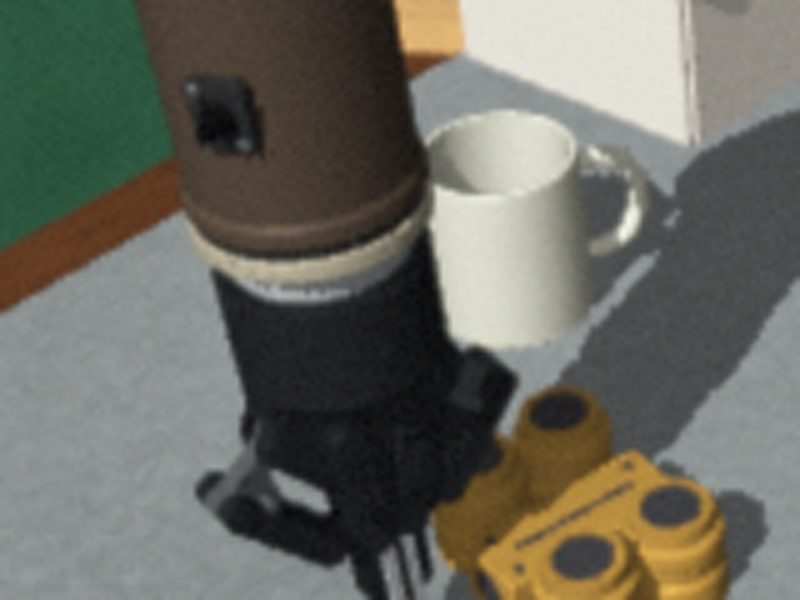

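```bash
python3 - <<'E'
from h import *
c=pickle.load(open("side5.pkl","rb"));t=np.array([.6125,.2972])
y=np.array([.219,.976])
for d in(-.06,-.05,-.04,.04,.05,.06):
  for z in(.06,.08,.1,.12):
    print(d,z,((proj(c,[np.r_[t+d*y,z]])+.5-[140,215])*8).round())
E
```

```text
-0.06 0.06 [[512. 263.]]
-0.06 0.08 [[502. 205.]]
-0.06 0.1 [[493. 146.]]
-0.06 0.12 [[483.  85.]]
-0.05 0.06 [[479. 280.]]
-0.05 0.08 [[469. 223.]]
-0.05 0.1 [[459. 163.]]
-0.05 0.12 [[449. 102.]]
-0.04 0.06 [[446. 298.]]
-0.04 0.08 [[435. 241.]]
-0.04 0.1 [[425. 181.]]
-0.04 0.12 [[414. 120.]]
0.04 0.06 [[164. 452.]]
0.04 0.08 [[148. 394.]]
0.04 0.1 [[132. 333.]]
0.04 0.12 [[115. 271.]]
0.05 0.06 [[126. 473.]]
0.05 0.08 [[110. 414.]]
0.05 0.1 [[ 93. 354.]]
0.05 0.12 [[ 75. 291.]]
0.06 0.06 [[ 88. 493.]]
0.06 0.08 [[ 71. 435.]]
0.06 0.1 [[ 53. 374.]]
0.06 0.12 [[ 35. 311.]]
```

{"method": "drive_tool", "body": {
  "series": [
    [0,0,0,0,0,3,1],
    [0,0,0,0,0,3,1],
    [0,0,0,0,0,2,1],
    [0,0,0,0,0,0,1]
  ]
}}

```text
time_s: 8.65
tcp_pos: [0.6121, 0.2976, -0.0089]
tool_rot: [[-0.976, 0.218, -0.001], [0.218, 0.976, -0.0], [0.001, -0.001, -1.0]]
wrist_force: [1.1, -0.4, 0.4]
opening: -0.0
```

{"method": "drive_tool", "body": {
  "series": [
    [0,0,0,0,0,3,1],
    [0,0,0,0,0,2,1],
    [0,0,0,0,0,0,1]
  ]
}}

```text
time_s: 8.95
tcp_pos: [0.6122, 0.2976, -0.0137]
tool_rot: [[-0.976, 0.218, -0.0], [0.218, 0.976, -0.0], [0.0, -0.0, -1.0]]
wrist_force: [-0.7, 0.6, -0.2]
opening: -0.001
```

```bash
python3 snap.py 7 side,140,215,240,290
```

```text
8.95 [ 0.6122  0.2976 -0.0137] [[-0.976, 0.218, -0.0], [0.218, 0.976, -0.0], [0.0, -0.0, -1.0]] [-0.7  0.6 -0.2] -0.0006960608460385527
side 8
```

View pics/side_7.png

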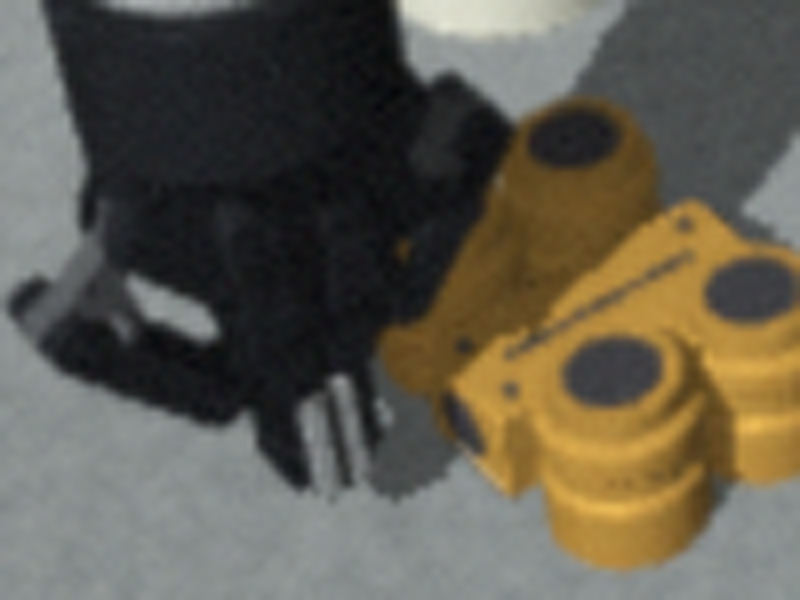

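By feel, the stated z = 0 met nothing, and the picture now puts the tip at (335,495), i.e. z ≈ 0.017 while -0.0137 is reported. The reported z is therefore about 31 mm too low, and I'll work with true z ≈ reading + 0.031.

{"method": "drive_tool", "body": {
  "series": [
    [0,0,0,0,0,3,1],
    [0,0,0,0,-8,0,1],
    [0,0,0,0,-6,0,1],
    [0,0,0,0,-2,0,1],
    [0,0,0,0,-2,0,1]
  ]
}}

```text
time_s: 9.5
tcp_pos: [0.6086, 0.2796, -0.0162]
tool_rot: [[-0.976, 0.219, 0.0], [0.219, 0.976, -0.0], [-0.0, -0.0, -1.0]]
wrist_force: [-0.1, 0.2, 0.2]
opening: -0.001
```

{"method": "drive_tool", "body": {
  "series": [
    [0,0,0,0,-1,0,1],
    [0,0,0,0,-1,0,1],
    [0,0,0,0,-1,0,1]
  ]
}}

```text
time_s: 9.8
tcp_pos: [0.6077, 0.2775, -0.0163]
tool_rot: [[-0.976, 0.218, 0.0], [0.218, 0.976, 0.0], [-0.0, 0.0, -1.0]]
wrist_force: [-0.8, 0.1, 0.2]
opening: -0.002
```

{"method": "drive_tool", "body": {
  "series": [
    [0,0,0,0,-1,0,1],
    [0,0,0,0,-1,0,1],
    [0,0,0,0,-1,0,1]
  ]
}}

```text
time_s: 10.1
tcp_pos: [0.6071, 0.2744, -0.0163]
tool_rot: [[-0.976, 0.218, -0.0], [0.218, 0.976, 0.0], [0.0, 0.0, -1.0]]
wrist_force: [0.1, 0.4, 0.7]
opening: -0.005
```

```bash
python3 snap.py 8 side,150,210,250,285
```

```text
10.1 [ 0.6071  0.2744 -0.0163] [[-0.976, 0.218, -0.0], [0.218, 0.976, 0.0], [0.0, 0.0, -1.0]] [0.1 0.4 0.7] -0.00541327536289424
side 8
```

View pics/side_8.png

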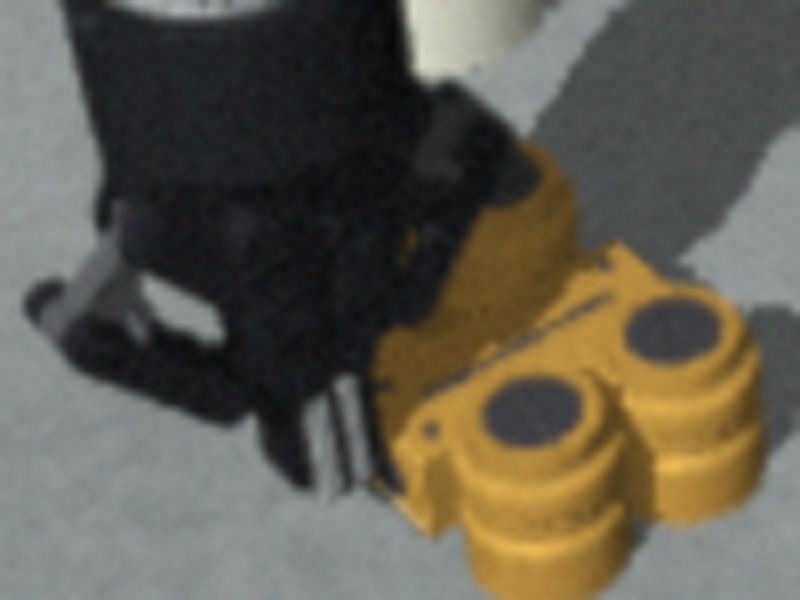

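{"method": "drive_tool", "body": {
  "series": [
    [0,0,0,0,-1,0,1],
    [0,0,0,0,-1,0,1],
    [0,0,0,0,-1,0,1],
    [0,0,0,0,-1,0,1]
  ]
}}

```text
time_s: 10.55
tcp_pos: [0.6063, 0.2704, -0.0163]
tool_rot: [[-0.976, 0.218, 0.0], [0.218, 0.976, -0.0], [-0.0, -0.0, -1.0]]
wrist_force: [0.8, -0.3, 0.8]
opening: -0.004
```

{"method": "drive_tool", "body": {
  "series": [
    [0,0,0,0,-1,0,1],
    [0,0,0,0,-1,0,1],
    [0,0,0,0,-1,0,1],
    [0,0,0,0,-1,0,1],
    [0,0,0,0,-1,0,1],
    [0,0,0,0,-1,0,1]
  ]
}}

```text
time_s: 11.15
tcp_pos: [0.605, 0.2648, -0.0162]
tool_rot: [[-0.976, 0.218, 0.0], [0.218, 0.976, 0.0], [-0.0, 0.0, -1.0]]
wrist_force: [0.9, 2.2, 0.4]
opening: 0.001
```

```bash
python3 snap.py 9 side,150,210,250,285
```

```text
11.15 [ 0.605   0.2648 -0.0162] [[-0.976, 0.218, 0.0], [0.218, 0.976, 0.0], [-0.0, 0.0, -1.0]] [0.9 2.2 0.4] 0.0009104969503690209
side 8
```

View pics/side_9.png

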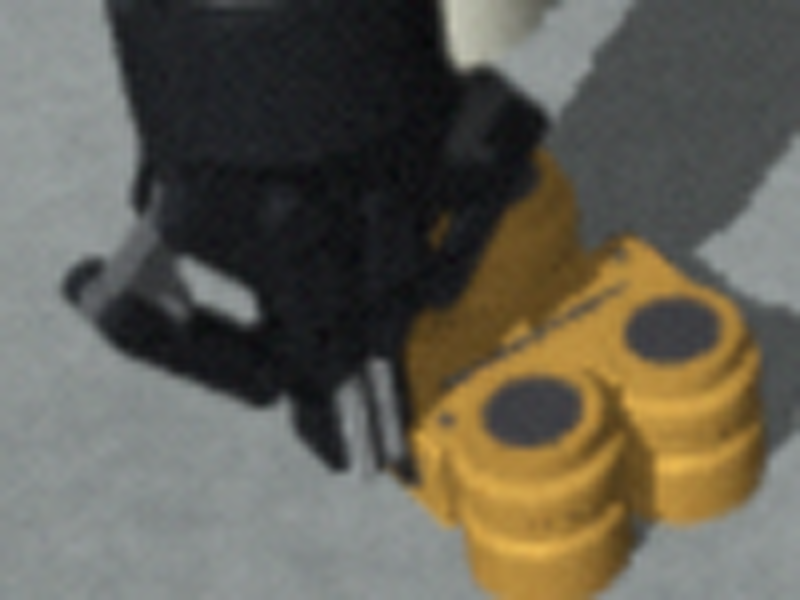

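Contact at about 2 N: the bar has slid about 5 mm (front hole now at (618,258)) and the rounds are unmoved at (532,410) and (672,330). I'll carry on.

{"method": "drive_tool", "body": {
  "series": [
    [0,0,0,0,-2,0,1],
    [0,0,0,0,-2,0,1],
    [0,0,0,0,-2,0,1],
    [0,0,0,0,-2,0,1],
    [0,0,0,0,-2,0,1],
    [0,0,0,0,-2,0,1],
    [0,0,0,0,-2,0,1],
    [0,0,0,0,-2,0,1],
    [0,0,0,0,-2,0,1],
    [0,0,0,0,-2,0,1]
  ]
}}

```text
time_s: 12.2
tcp_pos: [0.6006, 0.245, -0.0163]
tool_rot: [[-0.976, 0.218, 0.0], [0.218, 0.976, 0.0], [-0.0, 0.0, -1.0]]
wrist_force: [-0.3, 3.2, 0.1]
opening: -0.0
```

```bash
python3 snap.py 10 side,160,200,260,275
```

```text
12.2 [ 0.6006  0.245  -0.0163] [[-0.976, 0.218, 0.0], [0.218, 0.976, 0.0], [-0.0, 0.0, -1.0]] [-0.3  3.2  0.1] -0.00019533607104465115
side 8
```

View pics/side_10.png

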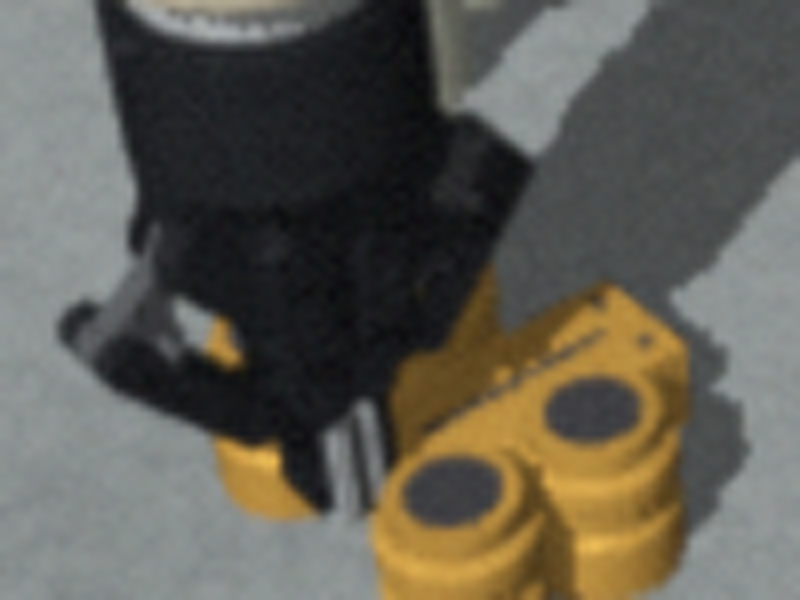

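The near rounds are still at the same pixels (216.5,261.3), and the bar is sliding out straight.

{"method": "drive_tool", "body": {
  "series": [
    [0,0,0,0,-2.5,0,1],
    [0,0,0,0,-2.5,0,1],
    [0,0,0,0,-2.5,0,1],
    [0,0,0,0,-2.5,0,1],
    [0,0,0,0,-2.5,0,1],
    [0,0,0,0,-2.5,0,1],
    [0,0,0,0,-2.5,0,1],
    [0,0,0,0,-2.5,0,1],
    [0,0,0,0,-2.5,0,1],
    [0,0,0,0,-2.5,0,1]
  ]
}}

```text
time_s: 13.25
tcp_pos: [0.5951, 0.2206, -0.0163]
tool_rot: [[-0.976, 0.218, -0.0], [0.218, 0.976, 0.0], [0.0, 0.0, -1.0]]
wrist_force: [0.1, 2.4, 1.4]
opening: 0.002
```

```bash
python3 snap.py 11 side,170,200,270,275
```

```text
13.25 [ 0.5951  0.2206 -0.0163] [[-0.976, 0.218, -0.0], [0.218, 0.976, 0.0], [0.0, 0.0, -1.0]] [0.1 2.4 1.4] 0.0018274730262972036
side 8
```

View pics/side_11.png

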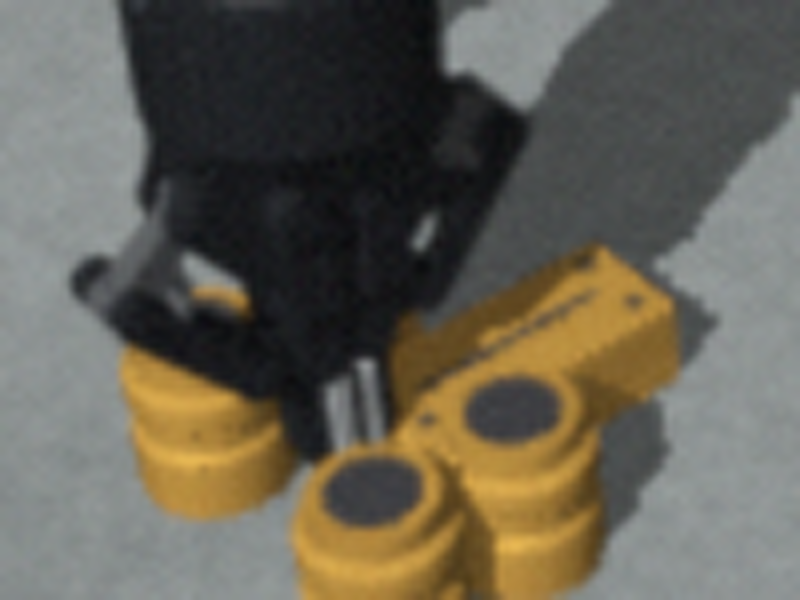

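{"method": "drive_tool", "body": {
  "series": [
    [0,0,0,0,-3,0,1],
    [0,0,0,0,-3,0,1],
    [0,0,0,0,-3,0,1],
    [0,0,0,0,-3,0,1],
    [0,0,0,0,-3,0,1],
    [0,0,0,0,-3,0,1],
    [0,0,0,0,-3,0,1],
    [0,0,0,0,-3,0,1],
    [0,0,0,0,-3,0,1],
    [0,0,0,0,-3,0,1]
  ]
}}

```text
time_s: 14.3
tcp_pos: [0.5886, 0.1911, -0.0163]
tool_rot: [[-0.976, 0.218, 0.0], [0.218, 0.976, -0.0], [-0.0, -0.0, -1.0]]
wrist_force: [0.9, 3.5, 0.6]
opening: 0.002
```

{"method": "drive_tool", "body": {
  "series": [
    [0,0,0,0,-3,0,1],
    [0,0,0,0,-3,0,1],
    [0,0,0,0,-3,0,1],
    [0,0,0,0,-3,0,1],
    [0,0,0,0,-3,0,1],
    [0,0,0,0,-3,0,1],
    [0,0,0,0,-3,0,1],
    [0,0,0,0,-3,0,1],
    [0,0,0,0,-3,0,1],
    [0,0,0,0,-3,0,1]
  ]
}}

```text
time_s: 15.3
tcp_pos: [0.582, 0.1619, -0.0163]
tool_rot: [[-0.976, 0.218, 0.0], [0.218, 0.976, -0.0], [-0.0, -0.0, -1.0]]
wrist_force: [0.3, 2.2, 0.0]
opening: 0.001
```

```bash
python3 snap.py 12 side,180,180,300,270
```

```text
15.3 [ 0.582   0.1619 -0.0163] [[-0.976, 0.218, 0.0], [0.218, 0.976, -0.0], [-0.0, -0.0, -1.0]] [0.3 2.2 0. ] 0.0009969281686140084
side 6
```

View pics/side_12.png

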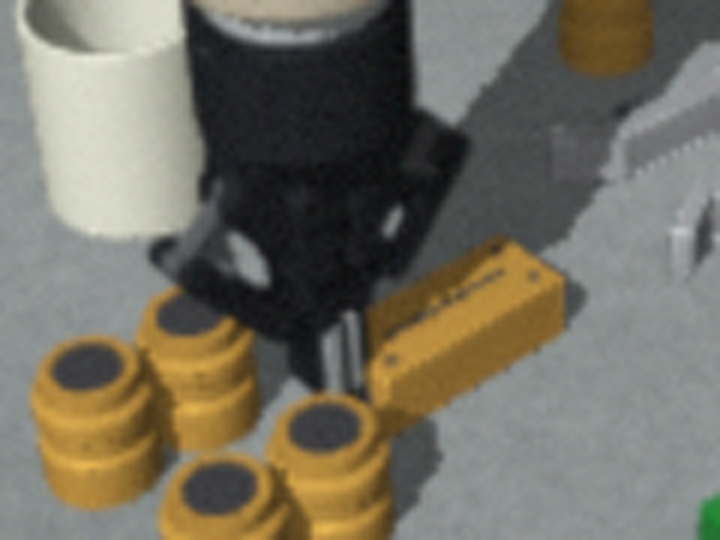

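The bar is clear of all four rounds. Next I'll back off, rise, turn a quarter and open to grip it lightly from the sides.

{"method": "drive_tool", "body": {
  "series": [
    [0,0,0,0,5,0,1],
    [0,0,0,0,0,-30,1],
    [0,0,0,0,0,-50,1],
    [0,0,0,0,0,-50,1],
    [0,0,0.13,0,0,0,1],
    [0,0,0.14,0,0,0,-1],
    [0,0,0.14,0,0,0,-1],
    [0,0,0.14,0,0,0,-1],
    [0,0,0.14,0,0,0,-1],
    [0,0,0.14,0,0,0,-1]
  ]
}}

```text
time_s: 16.35
tcp_pos: [0.5829, 0.1666, 0.1135]
tool_rot: [[-0.493, 0.87, -0.001], [0.87, 0.493, -0.001], [-0.001, -0.001, -1.0]]
wrist_force: [0.0, -0.2, -0.7]
opening: 0.851
```

{"method": "drive_tool", "body": {
  "series": [
    [0,0,0.14,0,0,0,-1],
    [0,0,0.14,0,0,0,-1],
    [0,0,0.14,0,0,0,-1],
    [0,0,0.14,0,0,0,-1],
    [0,0,0.14,0,0,0,-1],
    [0,0,0.04,0,0,0,-1],
    [0,0,0,0,0,0,-1]
  ]
}}

```text
time_s: 17.05
tcp_pos: [0.5828, 0.1668, 0.1136]
tool_rot: [[0.217, 0.976, -0.001], [0.976, -0.217, -0.001], [-0.001, -0.0, -1.0]]
wrist_force: [-0.5, -1.1, -0.2]
opening: 1.002
```

```bash
python3 snap.py 13 side,180,180,300,270 top,160,150,300,255
```

```text
17.05 [0.5828 0.1668 0.1136] [[0.217, 0.976, -0.001], [0.976, -0.217, -0.001], [-0.001, -0.0, -1.0]] [-0.5 -1.1 -0.2] 1.0022572794294622
side 6
top 5
```

View pics/side_13.png

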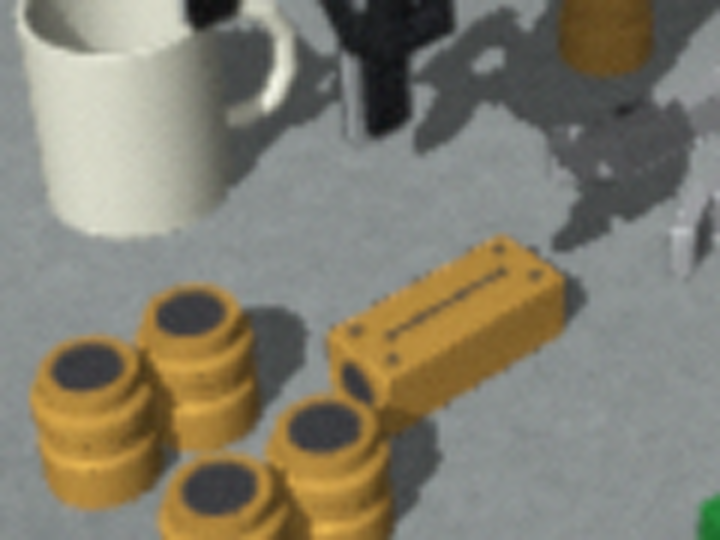

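View pics/top_13.png

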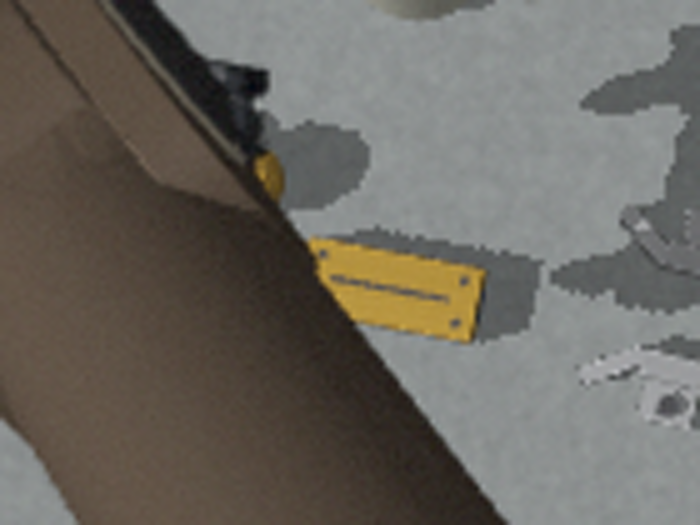

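Side view: the bar is free, with holes at (355,330), (391,359), (498,249), (536,274), and all four rounds stand in place. Top view: holes at (322,254), (464,281), (455,323).

```bash
python3 - <<'E'
from h import *
np.set_printoptions(precision=4,suppress=True)
t=pickle.load(open("top13.pkl","rb")); s=pickle.load(open("side13.pkl","rb"))
Hs=ray(s,crop([(355,330),(391,359),(498,249),(536,274)],180,180,6),.03)
d=(Hs[2]+Hs[3]-Hs[0]-Hs[1])[:2];print("side",Hs,Hs.mean(0),np.arctan2(d[1],d[0]))
H=ray(t,crop([(322,254),(464,281),(455,323)],160,150,5),.03)
d=(H[1]-H[0])[:2];print("top",H,(H[0]+H[2])/2,np.arctan2(d[1],d[0]))
# other check: centre line groove
R=ray(s,crop([(84,367),(190,313),(220,488),(325,426)],180,180,6),.05);print(R)
E
```

```text
side [[0.5887 0.1397 0.03  ]
 [0.5671 0.1447 0.03  ]
 [0.5735 0.0692 0.03  ]
 [0.552  0.0731 0.03  ]] [0.5703 0.1067 0.03  ] -1.7799598305406108
top [[0.5895 0.1389 0.03  ]
 [0.5744 0.0679 0.03  ]
 [0.5533 0.0728 0.03  ]] [0.5714 0.1059 0.03  ] -1.780609269224165
[[0.6397 0.2285 0.05  ]
 [0.629  0.1845 0.05  ]
 [0.5583 0.246  0.05  ]
 [0.5489 0.2022 0.05  ]]
```

{"method": "drive_tool", "body": {
  "series": [
    [0,0,0,-40,1.3,0,-1],
    [0,0,0,0,0,50,-1],
    [0,0,0,0,0,45,-1],
    [0,0,0,0,0,25,-1],
    [0,0,0,0,0,12,-1],
    [0,0,0,0,0,0,-1]
  ]
}}

```text
time_s: 17.75
tcp_pos: [0.5747, 0.1276, -0.0197]
tool_rot: [[0.216, 0.976, -0.003], [0.976, -0.216, -0.0], [-0.001, -0.003, -1.0]]
wrist_force: [0.0, -1.2, -0.1]
opening: 1.002
```

```bash
python3 snap.py 14 side,180,180,300,270
```

```text
17.75 [ 0.5747  0.1276 -0.0197] [[0.216, 0.976, -0.003], [0.976, -0.216, -0.0], [-0.001, -0.003, -1.0]] [ 0.  -1.2 -0.1] 1.002429594243441
side 6
```

View pics/side_14.png

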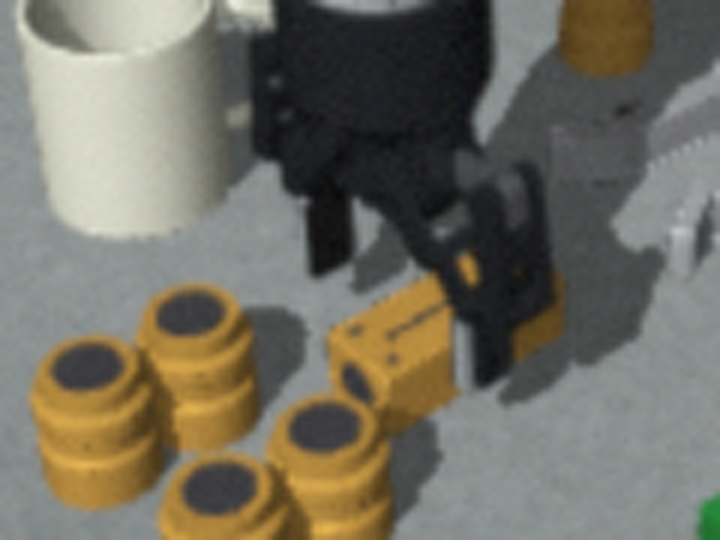

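```bash
python3 - <<'E'
from h import *
s=pickle.load(open("side14.pkl","rb"))
c=np.array([.5709,.1063]);u=np.array([-.2077,-.978]);v=np.array([.978,-.2077])
for z in(.01,.02,.03,.04):
  for p in((480,390),(328,275)):
    P=ray(s,crop([p],180,180,6),z)[0]; print(z,p,P,(P[:2]-c)@u,(P[:2]-c)@v)
E
```

```text
0.01 (480, 390) [0.54306608 0.1221557  0.01      ] -0.009725770899555331 -0.03051480496505346
0.01 (328, 275) [0.63501144 0.1027812  0.01      ] -0.009874558912257157 0.06343184706297036
0.02 (480, 390) [0.53625089 0.13069388 0.02      ] -0.016660595381546843 -0.03895343737083594
0.02 (328, 275) [0.62664762 0.1116457  0.02      ] -0.016806877358210036 0.0534108714870812
0.03 (480, 390) [0.5294357  0.13923206 0.03      ] -0.02359541986353831 -0.04739206977661864
0.03 (328, 275) [0.6182838  0.12051021 0.03      ] -0.023739195804162803 0.04338989591119204
0.04 (480, 390) [0.52262052 0.14777024 0.04      ] -0.03053024434552982 -0.05583070218240112
0.04 (328, 275) [0.60991998 0.12937471 0.04      ] -0.030671514250115682 0.03336892033530287
```

The fingers straddle the bar about 22 mm behind its centre, with open tips around z ≈ 0.028. I'll lower 7 mm and close at minimum force.

{"method": "drive_tool", "body": {
  "series": [
    [0,0,0,0,0,4,-1],
    [0,0,0,0,0,3,-1],
    [0,0,0,0,0,0,0],
    [0,0,0,0,0,0,0.1],
    [0,0,0,0,0,0,0.15],
    [0,0,0,0,0,0,0.2],
    [0,0,0,0,0,0,0.25],
    [0,0,0,0,0,0,0.3],
    [0,0,0,0,0,0,0.3],
    [0,0,0,0,0,0,0.3]
  ],
  "newtons": 20
}}

```text
time_s: 18.8
tcp_pos: [0.576, 0.1278, -0.0249]
tool_rot: [[0.217, 0.976, 0.001], [0.976, -0.217, -0.0], [0.0, 0.001, -1.0]]
wrist_force: [-1.8, -1.1, 5.5]
opening: 0.441
```

```bash
python3 snap.py 15 side,180,180,300,270
```

```text
18.8 [ 0.576   0.1278 -0.0249] [[0.217, 0.976, 0.001], [0.976, -0.217, -0.0], [0.0, 0.001, -1.0]] [-1.8 -1.1  5.5] 0.4411338074926181
side 6
```

View pics/side_15.png

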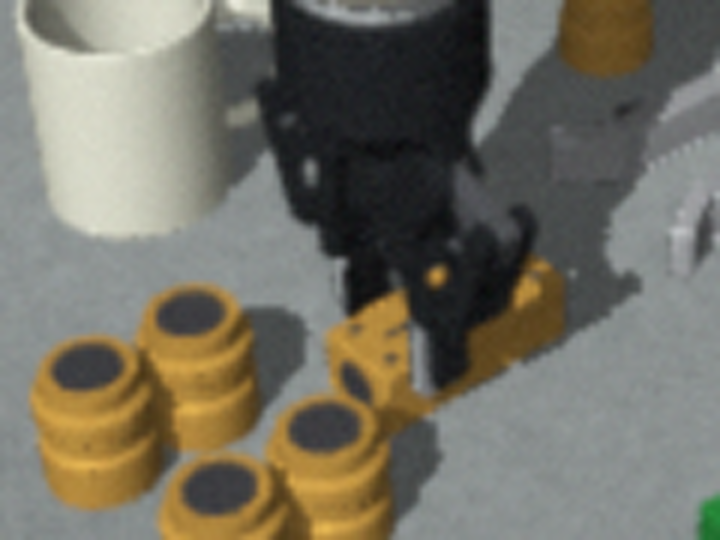

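The bar is gripped (opening 37.5 mm) and held flat. I'll turn it to the nest's heading, slide it onto the middle line in front of the mouth, and look.

{"method": "drive_tool", "body": {
  "series": [
    [0,0,0.021,0,0,0,0.3],
    [0,0,0.021,0,0,0,0.3],
    [0,0,0,-5,3,0,0.3],
    [0,0,0,-7,4,0,0.3],
    [0,0,0,-7,4,0,0.3],
    [0,0,0,-7,4,0,0.3],
    [0,0,0,-7,4,0,0.3],
    [0,0,0,-5,2.7,0,0.3],
    [0,0,0,-3,1,0,0.3],
    [0,0,0,0,0,0,0.3]
  ]
}}

```text
time_s: 19.85
tcp_pos: [0.5877, 0.0834, -0.0249]
tool_rot: [[0.258, 0.966, 0.001], [0.966, -0.258, 0.002], [0.002, 0.001, -1.0]]
wrist_force: [-0.9, 3.0, 4.7]
opening: 0.44
```

```bash
python3 snap.py 16 side,220,160,340,250 top,200,160,360,265
```

```text
19.85 [ 0.5877  0.0834 -0.0249] [[0.258, 0.966, 0.001], [0.966, -0.258, 0.002], [0.002, 0.001, -1.0]] [-0.9  3.   4.7] 0.4403256179233318
side 6
top 5
```

View pics/side_16.png

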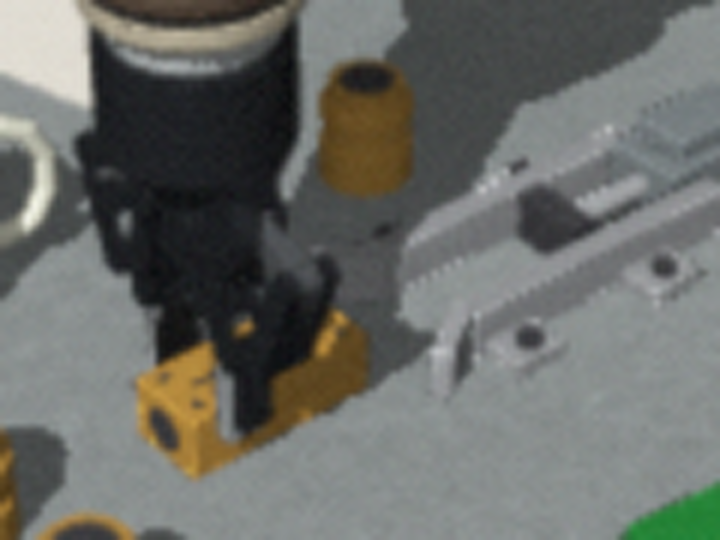

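View pics/top_16.png

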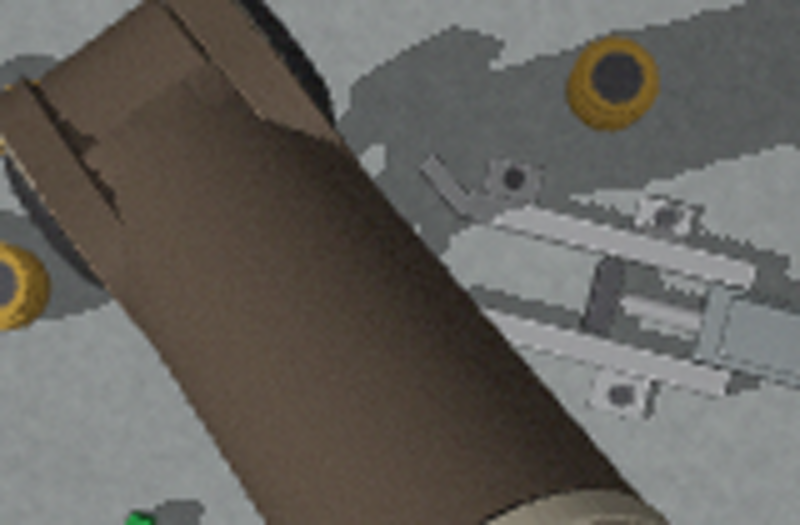

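```bash
python3 - <<'E'
from h import *
s=pickle.load(open("side16.pkl","rb"))
N=np.array([.5582,-.0255]);a=-1.832;u=np.array([np.cos(a),np.sin(a)]);v=np.array([-u[1],u[0]])
def q(p,z,f=6):
    P=ray(s,crop([p],220,160,f),z)[0][:2]-N; return (P@u*1e3).round(1),(P@v*1e3).round(1)
for p,z,l in [((162,379),.03,"hole far rear"),((198,405),.03,"hole near rear"),((140,385),.03,"far rear top"),((197,478),0,"near rear bot"),((345,391),0,"near front bot?"),((338,310),.03,"far front top"),((368,347),.03,"near front top"),((480,312),.024,"near cheek inner bend"),((410,250),.024,"far inner bend"),((400,290),0,"far mouth"),]: print(l,q(p,z))
E
```

```text
hole far rear (np.float64(-128.5), np.float64(9.8))
hole near rear (np.float64(-127.2), np.float64(-12.2))
far rear top (np.float64(-137.3), np.float64(12.3))
near rear bot (np.float64(-133.8), np.float64(-18.4))
near front bot? (np.float64(-54.4), np.float64(-14.5))
far front top (np.float64(-46.4), np.float64(-0.4))
near front top (np.float64(-52.8), np.float64(-27.0))
near cheek inner bend (np.float64(2.9), np.float64(-33.3))
far inner bend (np.float64(9.4), np.float64(18.3))
far mouth (np.float64(8.5), np.float64(23.2))
```

Side view: the bar sits about 90 mm in front of the nest origin, within about 1 mm of the middle line. I'll slide it in, watching the force.

{"method": "drive_tool", "body": {
  "series": [
    [0,0,0,-3,0.4,0,0.3],
    [0,0,0,-5,0.4,0,0.3],
    [0,0,0,-6,0,0,0.3],
    [0,0,0,-6,0,0,0.3],
    [0,0,0,-6,0,0,0.3],
    [0,0,0,-6,0,0,0.3],
    [0,0,0,-3,0,0,0.3],
    [0,0,0,0,0,0,0.3]
  ]
}}

```text
time_s: 20.75
tcp_pos: [0.5795, 0.0487, -0.0249]
tool_rot: [[0.258, 0.966, 0.001], [0.966, -0.258, 0.001], [0.001, 0.001, -1.0]]
wrist_force: [0.2, 3.1, 5.5]
opening: 0.443
```

```bash
python3 snap.py 17 side,240,160,340,235
```

```text
20.75 [ 0.5795  0.0487 -0.0249] [[0.258, 0.966, 0.001], [0.966, -0.258, 0.001], [0.001, 0.001, -1.0]] [0.2 3.1 5.5] 0.44271429937138884
side 8
```

View pics/side_17.png

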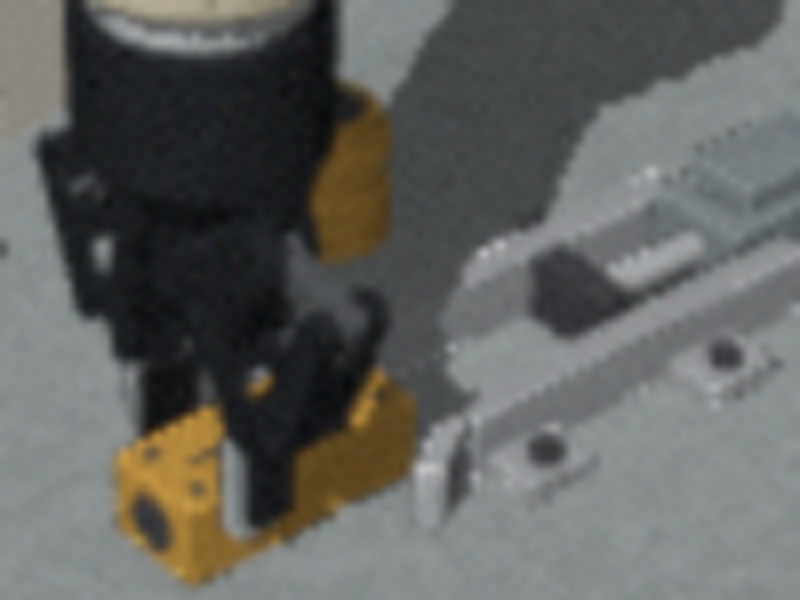

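```bash
python3 - <<'E'
from h import *
s=pickle.load(open("side17.pkl","rb"))
N=np.array([.5582,-.0255]);a=-1.832;u=np.array([np.cos(a),np.sin(a)]);v=np.array([-u[1],u[0]])
def q(p,z,f=8):
    P=ray(s,crop([p],240,160,f),z)[0][:2]-N; return (P@u*1e3).round(1),(P@v*1e3).round(1)
for p,z,l in [((152,453),.03,"hole far rear"),((198,489),.03,"hole near rear"),((413,400),.03,"near front top"),((376,370),.03,"far front top"),((435,445),.024,"flare tip"),((480,415),.024,"bend")]: print(l,q(p,z))
for x,y,z in [(-11,-19,.03),(-11,19,.03),(-26,-35,.024),(0,-21,.024),(0,21,.024),(-26,35,.024)]:
    print(x,y,((proj(s,[np.r_[N+u*x/1e3+v*y/1e3,z]])+.5-[240,160])*8).round())
E
```

```text
hole far rear (np.float64(-91.3), np.float64(11.4))
hole near rear (np.float64(-91.4), np.float64(-11.1))
near front top (np.float64(-13.0), np.float64(-19.4))
far front top (np.float64(-11.5), np.float64(-0.4))
flare tip (np.float64(-17.6), np.float64(-35.1))
bend (np.float64(3.3), np.float64(-32.8))
-11 -19 [[417. 397.]]
-11 19 [[338. 342.]]
-26 -35 [[415. 456.]]
0 -21 [[447. 402.]]
0 21 [[360. 341.]]
-26 35 [[270. 352.]]
```

The bar is centred to about 0.2 mm, holes at nest y = +11.4 and -11.1, with its front 10 mm before the parallel part. Carrying on slowly.

{"method": "drive_tool", "body": {
  "series": [
    [0,0,0,-3,0,0,0.3],
    [0,0,0,-3,0,0,0.3],
    [0,0,0,-3,0,0,0.3],
    [0,0,0,-3,0,0,0.3],
    [0,0,0,-3,0,0,0.3]
  ]
}}

```text
time_s: 21.3
tcp_pos: [0.5757, 0.0351, -0.0249]
tool_rot: [[0.257, 0.966, 0.002], [0.966, -0.257, 0.002], [0.002, 0.001, -1.0]]
wrist_force: [1.5, 5.7, 4.7]
opening: 0.44
```

{"method": "drive_tool", "body": {
  "series": [
    [0,0,0,-3,0,0,0.3],
    [0,0,0,-3,0,0,0.3],
    [0,0,0,-3,0,0,0.3],
    [0,0,0,-3,0,0,0.3],
    [0,0,0,-2,0,0,0.3],
    [0,0,0,0,0,0,0.3]
  ]
}}

```text
time_s: 21.9
tcp_pos: [0.572, 0.0211, -0.0249]
tool_rot: [[0.258, 0.966, 0.002], [0.966, -0.258, 0.001], [0.002, 0.001, -1.0]]
wrist_force: [1.3, 3.8, 5.2]
opening: 0.441
```

```bash
python3 snap.py 18 side,240,160,340,235
```

```text
21.9 [ 0.572   0.0211 -0.0249] [[0.258, 0.966, 0.002], [0.966, -0.258, 0.001], [0.002, 0.001, -1.0]] [1.3 3.8 5.2] 0.4411725119886676
side 8
```

View pics/side_18.png

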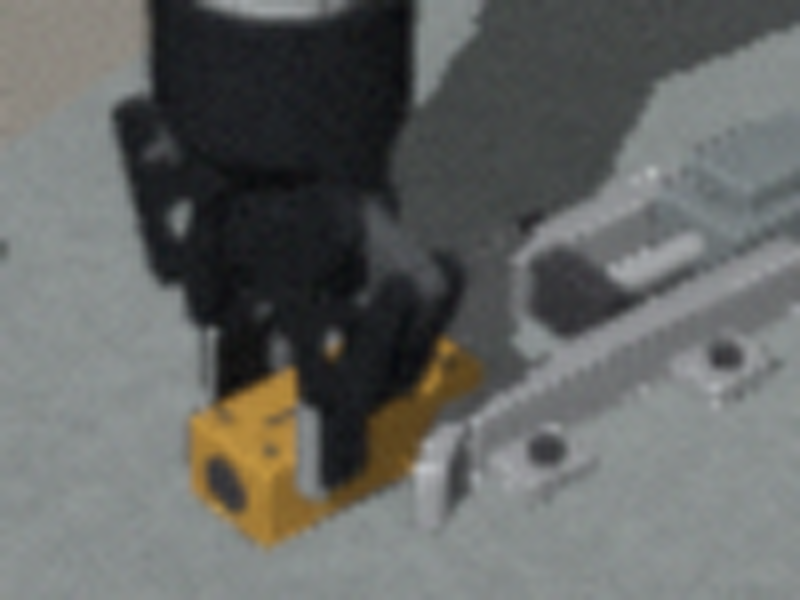

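The bar's front is about 18 mm inside the parallel part. I'll release, rise, go behind the bar and push with the shut fingers.

{"method": "drive_tool", "body": {
  "series": [
    [0,0,0,0,0,0,0.1],
    [0,0,0,0,0,0,-0.3],
    [0,0,0,0,0,0,-1],
    [0,0,0,0,0,0,-1],
    [0,0,0,0,0,0,-1],
    [0,0,0,0,0,-40,-1],
    [0,0,0,0,0,-50,-1],
    [0,0,0,40,0,0,-1],
    [0,0,0,35,0,0,1],
    [0,0,0,0,0,0,1]
  ]
}}

```text
time_s: 22.95
tcp_pos: [0.5913, 0.099, 0.0658]
tool_rot: [[0.252, 0.968, 0.002], [0.968, -0.252, 0.004], [0.004, 0.001, -1.0]]
wrist_force: [-0.6, 1.0, -0.7]
opening: 0.692
```

```bash
python3 snap.py 19 side,240,160,340,235; python3 - <<'E'
from h import *
t=pickle.load(open("top0.pkl","rb"))
N=np.array([.559,-.0265]);a=-1.832;u=np.array([np.cos(a),np.sin(a)]);v=np.array([-u[1],u[0]])
for p in((345,220),(322,312)):
    P=ray(t,crop([p],270,180,6.9),.027)[0][:2]-N; print(P@u,P@v)
E
```

```text
22.95 [0.5913 0.099  0.0658] [[0.252, 0.968, 0.002], [0.968, -0.252, 0.004], [0.004, 0.001, -1.0]] [-0.6  1.  -0.7] 0.6918738256528629
side 8
0.07240467038267223 0.01690801584249292
0.07202711535912493 -0.017735195269872002
```

View pics/side_19.png

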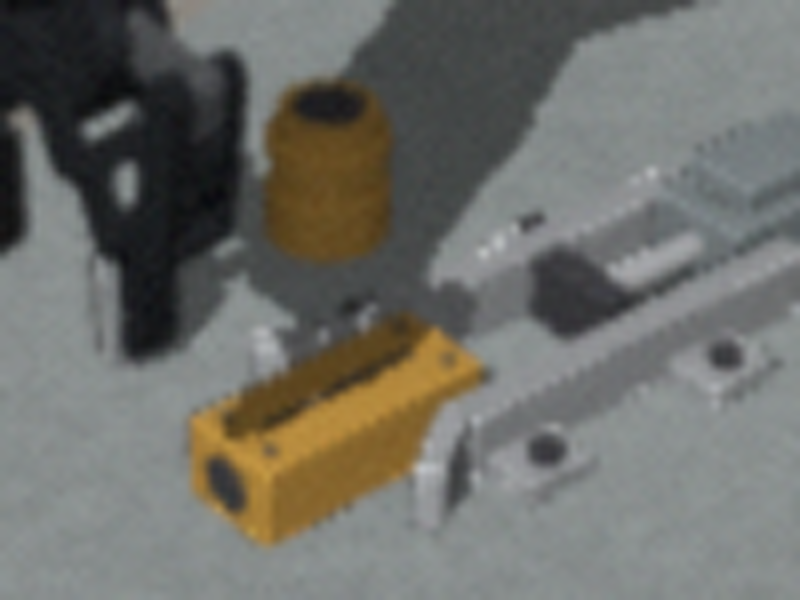

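```bash
python3 - <<'E'
from h import *
s=pickle.load(open("side19.pkl","rb"))
N=np.array([.5582,-.0255]);a=-1.832;u=np.array([np.cos(a),np.sin(a)]);v=np.array([-u[1],u[0]])
P=(ray(s,crop([(271,449),(447,356),(402,323)],240,160,8),.03)[:,:2]-N)
print(P@u,P@v)
T=np.array([.5913,.099])-N;print(T@u,T@v)
E
```

```text
[-0.06238064  0.01055213  0.01141915] [-0.01017623 -0.0091637   0.01330786]
-0.12882480232835605 -0.00017408348570161026
```

{"method": "drive_tool", "body": {
  "series": [
    [0,0,0,0,1,0,1],
    [0,0,0,0,0,0,1],
    [0,0,0,0,0,0,1],
    [0,0,0,0,0,40,1],
    [0,0,0,0,0,30,1],
    [0,0,0,0,0,14,1],
    [0,0,0,-10,0,0,1],
    [0,0,0,-15,0,0,1],
    [0,0,0,-10,0,0,1],
    [0,0,0,0,0,0,1]
  ]
}}

```text
time_s: 24.0
tcp_pos: [0.5831, 0.0552, -0.0182]
tool_rot: [[0.262, 0.965, 0.001], [0.965, -0.262, -0.002], [-0.001, 0.002, -1.0]]
wrist_force: [0.8, -0.3, -0.5]
opening: -0.001
```

```bash
python3 snap.py 20 side,240,160,340,235
```

```text
24.0 [ 0.5831  0.0552 -0.0182] [[0.262, 0.965, 0.001], [0.965, -0.262, -0.002], [-0.001, 0.002, -1.0]] [ 0.8 -0.3 -0.5] -0.0012157460170066949
side 8
```

View pics/side_20.png

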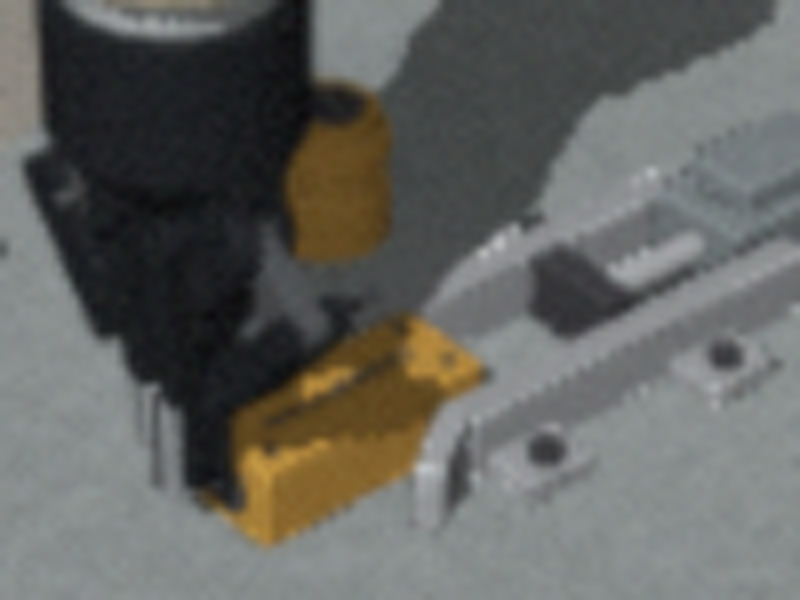

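{"method": "drive_tool", "body": {
  "series": [
    [0,0,0,1,-2,0,1],
    [0,0,0,0,0,0,1],
    [0,0,0,-2,0,0,1],
    [0,0,0,-2,0,0,1],
    [0,0,0,-2,0,0,1],
    [0,0,0,-2,0,0,1],
    [0,0,0,-2,0,0,1]
  ]
}}

```text
time_s: 24.75
tcp_pos: [0.5784, 0.0508, -0.0194]
tool_rot: [[0.258, 0.966, 0.0], [0.966, -0.258, 0.001], [0.001, -0.0, -1.0]]
wrist_force: [0.1, 1.6, -1.4]
opening: -0.002
```

{"method": "drive_tool", "body": {
  "series": [
    [0,0,0,-2,0,0,1],
    [0,0,0,-2,0,0,1],
    [0,0,0,-2,0,0,1],
    [0,0,0,-2,0,0,1],
    [0,0,0,-2,0,0,1],
    [0,0,0,-2,0,0,1]
  ]
}}

```text
time_s: 25.35
tcp_pos: [0.5752, 0.0386, -0.0193]
tool_rot: [[0.258, 0.966, -0.0], [0.966, -0.258, -0.0], [-0.0, -0.0, -1.0]]
wrist_force: [-0.3, 1.3, -0.7]
opening: -0.006
```

```bash
cat > n.py <<'E'
from h import *
from cell import ctrl
N=np.array([.5582,-.0255]);a=-1.832;u=np.array([np.cos(a),np.sin(a)]);v=np.array([-u[1],u[0]])
t=ctrl.get_state()["tcp_pos"][:2]-N; print("nest-frame TCP",t@u,t@v)
E
python3 n.py; python3 snap.py 21 side,240,160,340,235
```

```text
nest-frame TCP -0.0663250004162773 -0.00015264213829436818
25.35 [ 0.5752  0.0386 -0.0193] [[0.258, 0.966, -0.0], [0.966, -0.258, -0.0], [-0.0, -0.0, -1.0]] [-0.3  1.3 -0.7] -0.005966017444224975
side 8
```

View pics/side_21.png

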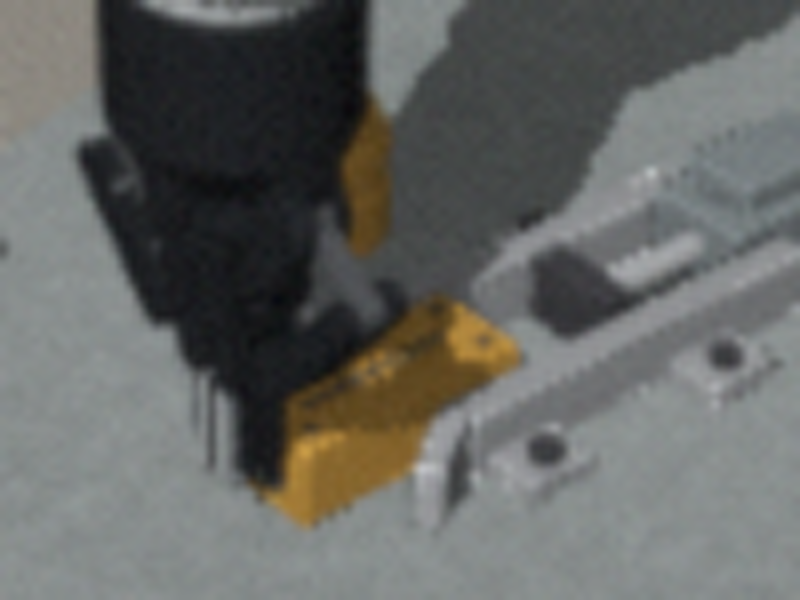

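{"method": "drive_tool", "body": {
  "series": [
    [0,0,0,-2,0,0,1],
    [0,0,0,-2.5,0,0,1],
    [0,0,0,-2.5,0,0,1],
    [0,0,0,-2.5,0,0,1],
    [0,0,0,-2.5,0,0,1],
    [0,0,0,-2.5,0,0,1],
    [0,0,0,-2.5,0,0,1],
    [0,0,0,-2.5,0,0,1],
    [0,0,0,-2.5,0,0,1],
    [0,0,0,-2,0,0,1]
  ]
}}

```text
time_s: 26.4
tcp_pos: [0.5691, 0.0154, -0.0193]
tool_rot: [[0.258, 0.966, 0.0], [0.966, -0.258, -0.0], [0.0, 0.0, -1.0]]
wrist_force: [0.2, 2.6, -0.4]
opening: -0.0
```

```bash
python3 n.py; python3 snap.py 22 side,240,150,340,225
```

```text
nest-frame TCP -0.042341694141524784 -3.6502753982683604e-05
26.4 [ 0.5691  0.0154 -0.0193] [[0.258, 0.966, 0.0], [0.966, -0.258, -0.0], [0.0, 0.0, -1.0]] [ 0.2  2.6 -0.4] -0.00046813533570576885
side 8
```

View pics/side_22.png

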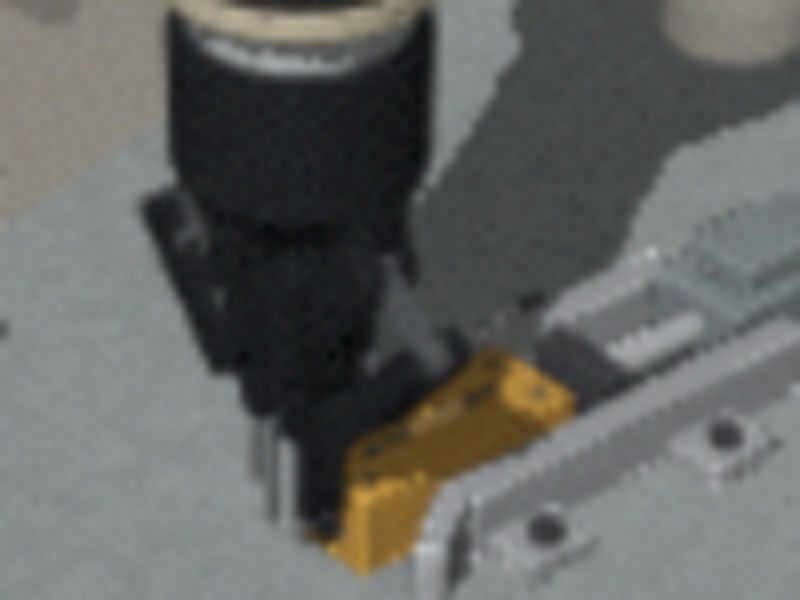

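{"method": "drive_tool", "body": {
  "series": [
    [0,0,0,-1.5,0,0,1],
    [0,0,0,-1.5,0,0,1],
    [0,0,0,-1.5,0,0,1],
    [0,0,0,-1.5,0,0,1],
    [0,0,0,-1.5,0,0,1],
    [0,0,0,-1,0,0,1]
  ]
}}

```text
time_s: 27.05
tcp_pos: [0.5669, 0.0073, -0.0193]
tool_rot: [[0.258, 0.966, 0.0], [0.966, -0.258, -0.0], [0.0, 0.0, -1.0]]
wrist_force: [0.3, 2.0, -0.5]
opening: -0.001
```

{"method": "drive_tool", "body": {
  "series": [
    [0,0,0,-1,0,0,1],
    [0,0,0,-1,0,0,1],
    [0,0,0,-1,0,0,1],
    [0,0,0,-1,0,0,1]
  ]
}}

```text
time_s: 27.45
tcp_pos: [0.5658, 0.0035, -0.0193]
tool_rot: [[0.258, 0.966, 0.0], [0.966, -0.258, 0.0], [0.0, 0.0, -1.0]]
wrist_force: [0.4, 1.8, -0.8]
opening: 0.001
```

{"method": "drive_tool", "body": {
  "series": [
    [0,0,0,-1,0,0,1],
    [0,0,0,-1,0,0,1],
    [0,0,0,-1,0,0,1]
  ]
}}

```text
time_s: 27.75
tcp_pos: [0.5654, 0.0012, -0.0192]
tool_rot: [[0.258, 0.966, 0.001], [0.966, -0.258, 0.001], [0.001, 0.001, -1.0]]
wrist_force: [0.7, 6.0, -0.6]
opening: -0.003
```

```bash
python3 n.py; python3 snap.py 23 side,250,140,350,215
```

```text
nest-frame TCP -0.02769360271408033 9.900527497429543e-05
27.75 [ 0.5654  0.0012 -0.0192] [[0.258, 0.966, 0.001], [0.966, -0.258, 0.001], [0.001, 0.001, -1.0]] [ 0.7  6.  -0.6] -0.0028279069540937886
side 8
```

View pics/side_23.png

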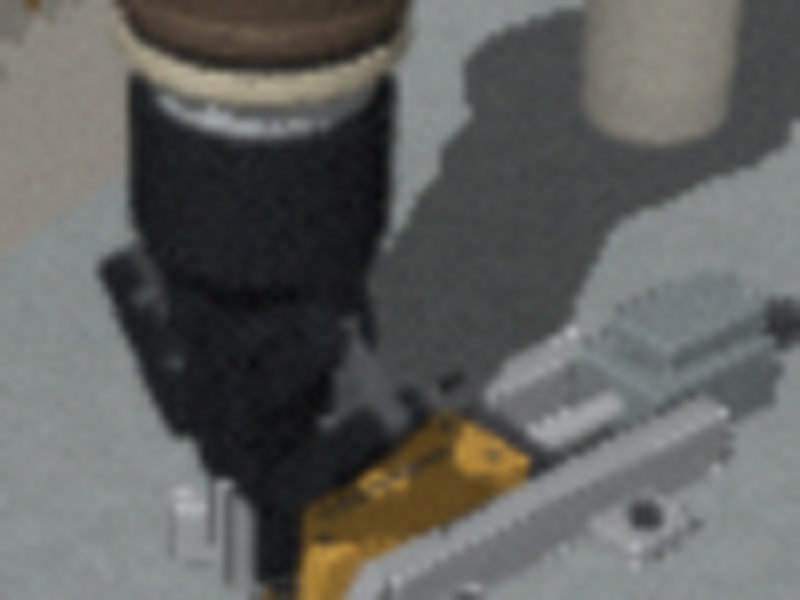

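The force has risen to 6 N, so the bar's front is now against the locator plate at (520,440). From here 15 mm of yielding travel is expected before the stop.

{"method": "drive_tool", "body": {
  "series": [
    [0,0,0,-1,0,0,1],
    [0,0,0,-1,0,0,1],
    [0,0,0,-1,0,0,1],
    [0,0,0,-1,0,0,1]
  ]
}}

```text
time_s: 28.2
tcp_pos: [0.5648, -0.0019, -0.019]
tool_rot: [[0.257, 0.966, 0.002], [0.966, -0.257, 0.002], [0.002, 0.001, -1.0]]
wrist_force: [1.7, 5.6, -0.3]
opening: -0.002
```

{"method": "drive_tool", "body": {
  "series": [
    [0,0,0,-1,0,0,1],
    [0,0,0,-1,0,0,1],
    [0,0,0,-1,0,0,1],
    [0,0,0,-1,0,0,1]
  ]
}}

```text
time_s: 28.6
tcp_pos: [0.5638, -0.0057, -0.019]
tool_rot: [[0.257, 0.966, 0.002], [0.966, -0.257, 0.002], [0.002, 0.001, -1.0]]
wrist_force: [2.4, 6.0, -0.4]
opening: -0.0
```

{"method": "drive_tool", "body": {
  "series": [
    [0,0,0,-0.5,0,0,1],
    [0,0,0,-0.5,0,0,1]
  ]
}}

```text
time_s: 28.8
tcp_pos: [0.5635, -0.0067, -0.0191]
tool_rot: [[0.257, 0.966, 0.001], [0.966, -0.257, 0.002], [0.002, 0.001, -1.0]]
wrist_force: [2.1, 6.0, -1.3]
opening: 0.003
```

```bash
python3 n.py; python3 snap.py 24 side,250,140,350,215
```

```text
nest-frame TCP -0.019520016352556558 0.00024433118976754925
28.8 [ 0.5635 -0.0067 -0.0191] [[0.257, 0.966, 0.001], [0.966, -0.257, 0.002], [0.002, 0.001, -1.0]] [ 2.1  6.  -1.3] 0.003189228346003308
side 8
```

View pics/side_24.png

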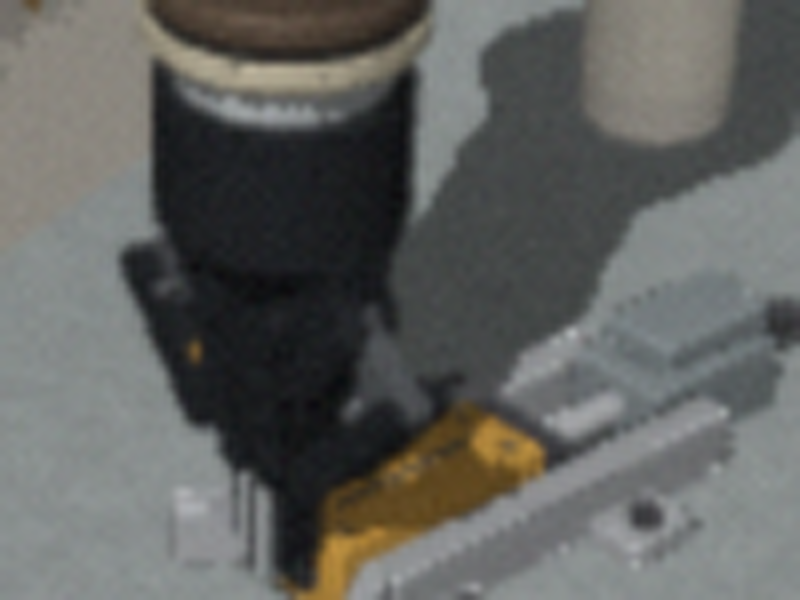

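{"method": "drive_tool", "body": {
  "series": [
    [0,0,0,-0.5,0,0,1],
    [0,0,0,-0.5,0,0,1],
    [0,0,0,-0.5,0,0,1],
    [0,0,0,-0.5,0,0,1]
  ]
}}

```text
time_s: 29.25
tcp_pos: [0.563, -0.0086, -0.019]
tool_rot: [[0.257, 0.966, 0.002], [0.966, -0.257, 0.002], [0.002, 0.001, -1.0]]
wrist_force: [3.4, 5.1, -1.1]
opening: -0.0
```

{"method": "drive_tool", "body": {
  "series": [
    [0,0,0,-0.5,0,0,1],
    [0,0,0,-0.5,0,0,1]
  ]
}}

```text
time_s: 29.45
tcp_pos: [0.5627, -0.0096, -0.019]
tool_rot: [[0.257, 0.966, 0.001], [0.966, -0.257, 0.002], [0.002, 0.001, -1.0]]
wrist_force: [2.9, 6.2, -1.0]
opening: 0.002
```

{"method": "drive_tool", "body": {
  "series": [
    [0,0,0,-0.5,0,0,1],
    [0,0,0,-0.5,0,0,1]
  ]
}}

```text
time_s: 29.65
tcp_pos: [0.5625, -0.0106, -0.0191]
tool_rot: [[0.257, 0.966, 0.002], [0.966, -0.257, 0.002], [0.002, 0.001, -1.0]]
wrist_force: [2.6, 5.5, -1.6]
opening: 0.001
```

{"method": "drive_tool", "body": {
  "series": [
    [0,0,0,-0.5,0,0,1]
  ]
}}

```text
time_s: 29.75
tcp_pos: [0.5626, -0.0107, -0.019]
tool_rot: [[0.257, 0.966, 0.002], [0.966, -0.257, 0.002], [0.002, 0.001, -1.0]]
wrist_force: [3.4, 7.2, -1.7]
opening: -0.001
```

{"method": "drive_tool", "body": {
  "series": [
    [0,0,0,-0.5,0,0,1]
  ]
}}

```text
time_s: 29.85
tcp_pos: [0.5626, -0.0108, -0.0189]
tool_rot: [[0.257, 0.966, 0.002], [0.966, -0.257, 0.003], [0.003, 0.002, -1.0]]
wrist_force: [2.5, 7.6, -1.4]
opening: -0.002
```

```bash
python3 n.py
```

```text
nest-frame TCP -0.015383741123311546 0.0004916606375961666
```

{"method": "drive_tool", "body": {
  "series": [
    [0,0,0,-0.5,0,0,1]
  ]
}}

```text
time_s: 29.95
tcp_pos: [0.5628, -0.0108, -0.0188]
tool_rot: [[0.256, 0.967, 0.003], [0.967, -0.257, 0.003], [0.004, 0.002, -1.0]]
wrist_force: [4.0, 9.1, -1.9]
opening: 0.001
```

{"method": "drive_tool", "body": {
  "series": [
    [0,0,0,-0.5,0,0,1]
  ]
}}

```text
time_s: 30.05
tcp_pos: [0.5629, -0.0109, -0.0187]
tool_rot: [[0.256, 0.967, 0.003], [0.967, -0.256, 0.004], [0.004, 0.002, -1.0]]
wrist_force: [3.9, 9.7, -0.9]
opening: -0.002
```

```bash
python3 n.py; python3 snap.py 25 side,250,140,350,215
```

```text
nest-frame TCP -0.015333172639262416 0.0007285338254823537
30.05 [ 0.5629 -0.0109 -0.0187] [[0.256, 0.967, 0.003], [0.967, -0.256, 0.004], [0.004, 0.002, -1.0]] [ 3.9  9.7 -0.9] -0.002036379582470631
side 8
```

View pics/side_25.png

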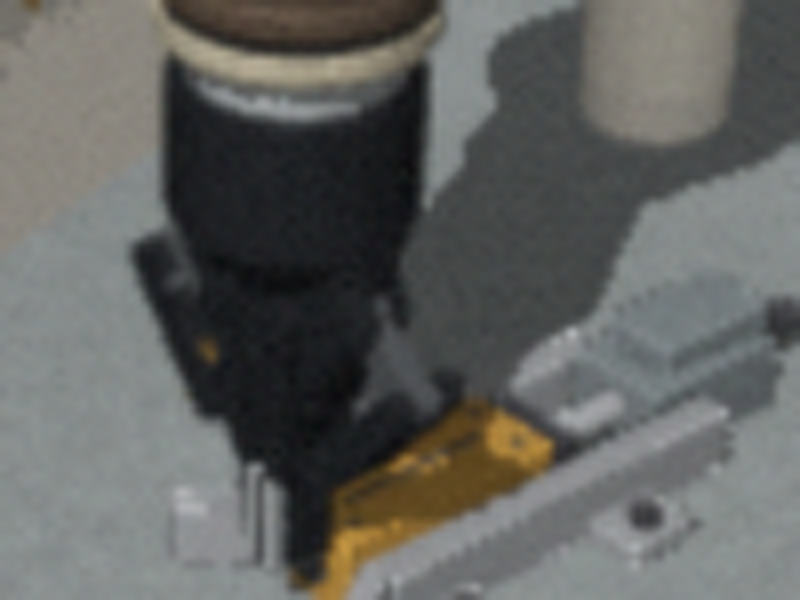

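The tool has stalled while commanded 2 mm further, with force up to about 10 N, so this is a firm stop. I'll retreat straight back, rise, move aside and check in both views that the locator itself is the stop.

{"method": "drive_tool", "body": {
  "series": [
    [0,0,0,5,0,0,1],
    [0,0,0,15,0,0,1],
    [0,0,0,30,0,0,1],
    [0,0,0,0,0,-40,1],
    [0,0,0,0,0,-50,1],
    [0,0,0,0,0,-50,1],
    [0,0,0,45,0,0,1],
    [0,0,0,45,0,0,1],
    [0,0,0,45,0,0,1],
    [0,0,0,30,0,0,1]
  ]
}}

```text
time_s: 31.1
tcp_pos: [0.6164, 0.1978, 0.1209]
tool_rot: [[0.256, 0.967, -0.0], [0.967, -0.256, 0.001], [0.001, -0.0, -1.0]]
wrist_force: [-0.4, 0.1, -0.9]
opening: 0.004
```

```bash
python3 snap.py 26 side,265,145,365,220 top,270,180,385,250
```

```text
31.1 [0.6164 0.1978 0.1209] [[0.256, 0.967, -0.0], [0.967, -0.256, 0.001], [0.001, -0.0, -1.0]] [-0.4  0.1 -0.9] 0.004421724909989008
side 8
top 6
```

View pics/side_26.png

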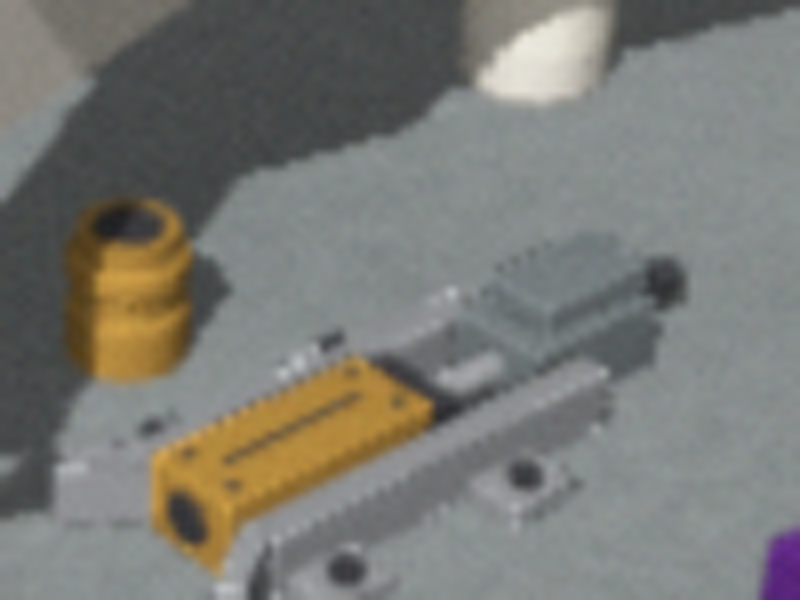

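View pics/top_26.png

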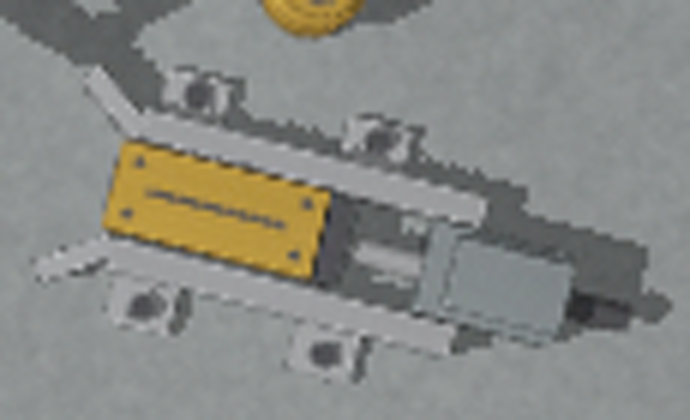

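```bash
python3 - <<'E'
from h import *
t=pickle.load(open("top26.pkl","rb"));s=pickle.load(open("side26.pkl","rb"))
a=-1.832;u=np.array([np.cos(a),np.sin(a)]);v=np.array([-u[1],u[0]])
N=np.array([.559,-.0265])
P=ray(t,crop([(139,162),(126,213),(307,203),(293,255)],270,180,6),.03)[:,:2]-N
print("top",P@u,P@v,P.mean(0)@u,P.mean(0)@v)
N=np.array([.5578,-.025])
P=ray(s,crop([(190,454),(234,485),(352,371),(399,402)],265,145,8),.03)[:,:2]-N
print("side",P@u,P@v,P.mean(0)@u,P.mean(0)@v)
o=pickle.load(open("top0.pkl","rb"))
f=8
A=cv2.resize(o["frame"][195:240,300:350,::-1],None,fx=f,fy=f,interpolation=cv2.INTER_CUBIC)
B=cv2.resize(t["frame"][195:240,300:350,::-1],None,fx=f,fy=f,interpolation=cv2.INTER_CUBIC)
cv2.imwrite("pics/cmp.png",np.hstack([A,B]))
E
```

```text
top [0.00380899 0.00355562 0.07619066 0.07553449] [ 0.01261308 -0.00946135  0.01259919 -0.00996334] 0.039772438827864624 0.0014468974906368453
side [0.00488857 0.00458718 0.07697249 0.07641752] [ 0.01178363 -0.00956374  0.01251324 -0.01028653] 0.040716441533727867 0.0011116496761547565
```

View pics/cmp.png

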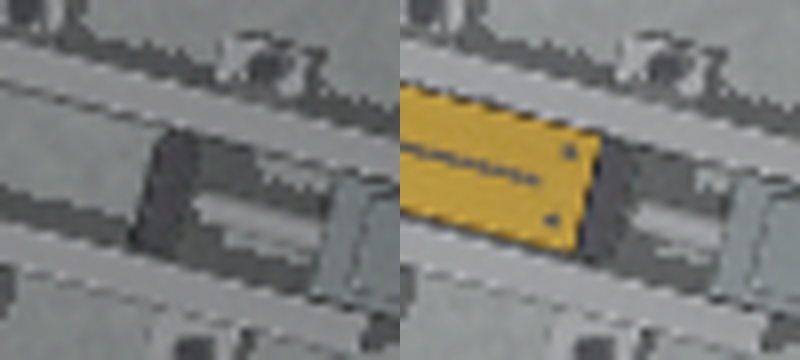

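Both views put the bar centred (y ≈ +1.2 mm) and at x ≈ 40 mm. The locator's measured travel is 12.5–15 mm, which is too uncertain against the 13.2 needed. I'll go back and press again a little more firmly, still well under 20 N, to see if it still gives.

{"method": "drive_tool", "body": {
  "series": [
    [0,0,0,-30,0,0,1],
    [0,0,0,-45,0,0,1],
    [0,0,0,-45,0,0,1],
    [0,0,0,-45,0,0,1],
    [0,0,0,0,0,0,1],
    [0,0,0,0,0,50,1],
    [0,0,0,0,0,50,1],
    [0,0,0,0,0,40,1],
    [0,0,0,-20,0.5,0,1],
    [0,0,0,0,0,0,1]
  ]
}}

```text
time_s: 32.2
tcp_pos: [0.5674, 0.0121, -0.0213]
tool_rot: [[0.261, 0.965, -0.005], [0.965, -0.261, -0.002], [-0.004, -0.004, -1.0]]
wrist_force: [1.1, -0.1, 0.6]
opening: -0.005
```

```bash
python3 n.py
```

```text
nest-frame TCP -0.03871038646395352 -0.0008226959807159523
```

{"method": "drive_tool", "body": {
  "series": [
    [0,0,0,0,1.5,0,1],
    [0,0,0,-8,0,0,1],
    [0,0,0,-6,0,0,1],
    [0,0,0,-3,0,0,1],
    [0,0,0,0,0,0,1],
    [0,0,0,0,0,0,1]
  ]
}}

```text
time_s: 32.8
tcp_pos: [0.5666, -0.0018, -0.0191]
tool_rot: [[0.258, 0.966, 0.0], [0.966, -0.258, 0.0], [0.0, 0.0, -1.0]]
wrist_force: [0.4, 0.2, -0.1]
opening: -0.002
```

```bash
python3 n.py
```

```text
nest-frame TCP -0.025079924680790178 0.0020052577466333566
```

{"method": "drive_tool", "body": {
  "series": [
    [0,0,0,-3,-1,0,1],
    [0,0,0,-3,0,0,1],
    [0,0,0,-2,0,0,1],
    [0,0,0,-1,0,0,1],
    [0,0,0,0,0,0,1]
  ]
}}

```text
time_s: 33.3
tcp_pos: [0.5632, -0.0104, -0.0193]
tool_rot: [[0.258, 0.966, -0.0], [0.966, -0.258, -0.0], [-0.0, -0.0, -1.0]]
wrist_force: [0.4, -0.3, -0.0]
opening: -0.006
```

{"method": "drive_tool", "body": {
  "series": [
    [0,0,0,-1,0,0,1],
    [0,0,0,-1,0,0,1],
    [0,0,0,0,0,0,1]
  ]
}}

```text
time_s: 33.6
tcp_pos: [0.5632, -0.0109, -0.0192]
tool_rot: [[0.257, 0.966, 0.001], [0.966, -0.257, 0.001], [0.002, 0.001, -1.0]]
wrist_force: [1.6, 3.9, -1.5]
opening: -0.0
```

{"method": "drive_tool", "body": {
  "series": [
    [0,0,0,-1,0,0,1],
    [0,0,0,-0.5,0,0,1],
    [0,0,0,0,0,0,1]
  ]
}}

```text
time_s: 33.9
tcp_pos: [0.5635, -0.011, -0.0189]
tool_rot: [[0.256, 0.967, 0.002], [0.967, -0.256, 0.003], [0.003, 0.002, -1.0]]
wrist_force: [2.5, 7.2, -1.5]
opening: 0.0
```

```bash
python3 n.py
```

```text
nest-frame TCP -0.015322246888167995 0.0013572018135818461
```

{"method": "drive_tool", "body": {
  "series": [
    [0,0,0,-1,0,0,1],
    [0,0,0,0,0,0,1]
  ]
}}

```text
time_s: 34.1
tcp_pos: [0.5635, -0.0111, -0.0188]
tool_rot: [[0.256, 0.967, 0.003], [0.967, -0.256, 0.004], [0.005, 0.002, -1.0]]
wrist_force: [3.1, 8.8, -1.1]
opening: 0.003
```

{"method": "drive_tool", "body": {
  "series": [
    [0,0,0,-0.8,0,0,1],
    [0,0,0,0,0,0,1]
  ]
}}

```text
time_s: 34.3
tcp_pos: [0.5636, -0.0111, -0.0187]
tool_rot: [[0.255, 0.967, 0.004], [0.967, -0.255, 0.005], [0.006, 0.002, -1.0]]
wrist_force: [3.5, 11.2, -1.4]
opening: 0.0
```

{"method": "drive_tool", "body": {
  "series": [
    [0,0,0,-0.8,0,0,1],
    [0,0,0,0,0,0,1]
  ]
}}

```text
time_s: 34.5
tcp_pos: [0.5636, -0.0111, -0.0185]
tool_rot: [[0.255, 0.967, 0.004], [0.967, -0.255, 0.006], [0.007, 0.003, -1.0]]
wrist_force: [3.4, 12.3, -0.8]
opening: 0.003
```

```bash
python3 n.py
```

```text
nest-frame TCP -0.015289465424126847 0.0015126444859573738
```

It doesn't budge at about 12.8 N, far above the locator's 5 N. To be sure the locator is what stops it, and not the gripper on the nest, I'll retreat and measure the plate's travel from edge profiles.

{"method": "drive_tool", "body": {
  "series": [
    [0,0,0,5,0,0,1],
    [0,0,0,15,0,0,1],
    [0,0,0,30,0,0,1],
    [0,0,0,0,0,-40,1],
    [0,0,0,0,0,-50,1],
    [0,0,0,0,0,-50,1],
    [0,0,0,45,0,0,1],
    [0,0,0,45,0,0,1],
    [0,0,0,45,0,0,1],
    [0,0,0,30,0,0,1]
  ]
}}

```text
time_s: 35.5
tcp_pos: [0.6169, 0.1954, 0.1209]
tool_rot: [[0.256, 0.967, 0.0], [0.967, -0.256, 0.001], [0.001, -0.0, -1.0]]
wrist_force: [0.3, 0.2, -1.0]
opening: 0.002
```

```bash
python3 snap.py 27 side,265,145,365,220 top,270,180,385,250; python3 - <<'E'
from h import *
a=-1.832;u=np.array([np.cos(a),np.sin(a)]);v=np.array([-u[1],u[0]])
ys=np.r_[np.arange(-16,-6,1),np.arange(6,16,1)]
for cam,N in(("top",[.559,-.0265]),("side",[.5578,-.025])):
  rows=[]
  for k in("0","27"):
    c=pickle.load(open(cam+k+".pkl","rb"));g=c["frame"].astype(np.float32)
    X=np.arange(55,125,1.)
    for band,yy in(("y-",np.arange(-14,-7)),("mid",np.arange(-3,4)),("y+",np.arange(7,14))):
      p=np.zeros(len(X))
      for y in yy:
        P=np.array([np.r_[np.array(N)+u*x/1e3+v*y/1e3,.027] for x in X])
        q=proj(c,P).astype(np.float32)
        p+=cv2.remap(g,q[:,:1].copy(),q[:,1:].copy(),cv2.INTER_LINEAR).mean(-1)[:,0]/len(yy)
      print(cam,k,band," ".join(f"{int(x)}:{int(i)}" for x,i in zip(X[::2],p[::2])))
E
```

```text
35.5 [0.6169 0.1954 0.1209] [[0.256, 0.967, 0.0], [0.967, -0.256, 0.001], [0.001, -0.0, -1.0]] [ 0.3  0.2 -1. ] 0.0015420499953301351
side 8
top 6
top 0 y- 55:103 57:99 59:98 61:104 63:106 65:102 67:98 69:105 71:79 73:62 75:70 77:71 79:71 81:69 83:70 85:69 87:77 89:80 91:81 93:80 95:80 97:81 99:93 101:113 103:110 105:105 107:102 109:102 111:114 113:112 115:106 117:103 119:100 121:110 123:105
top 0 mid 55:124 57:126 59:129 61:131 63:131 65:129 67:128 69:125 71:92 73:62 75:71 77:71 79:69 81:68 83:70 85:71 87:92 89:115 91:128 93:128 95:127 97:127 99:128 101:128 103:127 105:126 107:126 109:126 111:126 113:126 115:126 117:125 119:125 121:125 123:125
top 0 y+ 55:131 57:130 59:129 61:128 63:126 65:127 67:127 69:125 71:94 73:62 75:69 77:69 79:69 81:68 83:68 85:67 87:77 89:83 91:81 93:82 95:80 97:79 99:80 101:81 103:80 105:82 107:95 109:98 111:84 113:92 115:93 117:94 119:101 121:86 123:93
top 27 y- 55:134 57:133 59:133 61:133 63:133 65:133 67:133 69:132 71:132 73:127 75:112 77:111 79:125 81:132 83:125 85:72 87:74 89:84 91:84 93:82 95:83 97:82 99:91 101:97 103:97 105:94 107:96 109:100 111:115 
[... 1397 characters left out ...]
 77:112 79:112 81:114 83:115 85:111 87:99 89:82 91:73 93:78 95:93 97:116 99:137 101:151 103:156 105:156 107:156 109:157 111:157 113:157 115:157 117:156 119:153 121:147 123:134
side 27 mid 55:116 57:114 59:113 61:114 63:113 65:111 67:112 69:115 71:117 73:119 75:122 77:122 79:121 81:117 83:111 85:102 87:88 89:74 91:66 93:68 95:77 97:91 99:103 101:110 103:115 105:118 107:113 109:107 111:107 113:108 115:110 117:110 119:112 121:112 123:109
side 27 y+ 55:117 57:116 59:118 61:117 63:116 65:117 67:118 69:117 71:117 73:117 75:116 77:116 79:115 81:117 83:116 85:108 87:94 89:78 91:70 93:72 95:80 97:93 99:104 101:111 103:113 105:112 107:112 109:113 111:113 113:113 115:112 117:110 119:106 121:104 123:105
```

View pics/side_27.png

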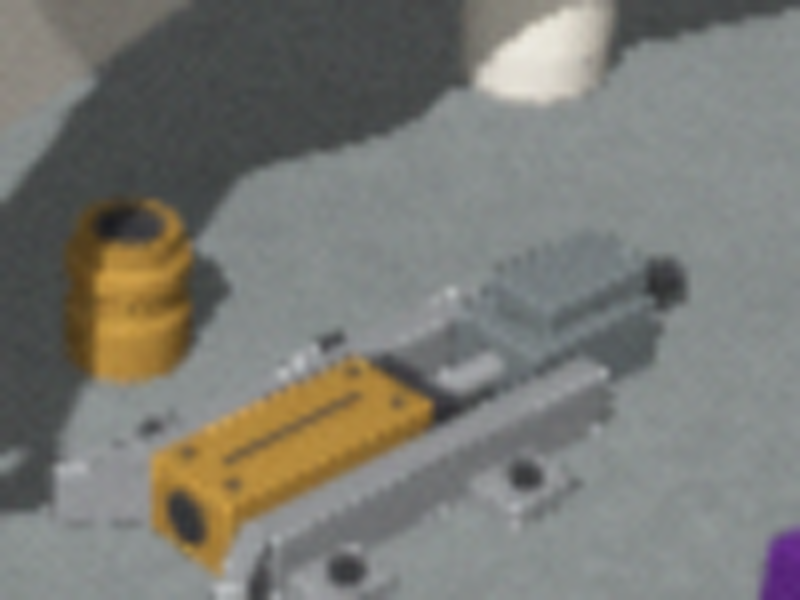

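Edge profiles in both cameras give a plate travel of only about 12.5 mm, and the tool's travel after first contact agrees. Something other than the locator's stop may be blocking, perhaps the wide side of the fingers. I'll turn the tool a quarter so the narrow 22 mm face pushes, and try again.

{"method": "drive_tool", "body": {
  "series": [
    [0,0,-0.14,0,0,0,1],
    [0,0,-0.15,0,0,0,1],
    [0,0,-0.15,0,0,0,1],
    [0,0,-0.15,0,0,0,1],
    [0,0,-0.15,0,0,0,1],
    [0,0,-0.15,0,0,0,1],
    [0,0,-0.15,0,0,0,1],
    [0,0,-0.15,0,0,0,1],
    [0,0,-0.15,0,0,0,1],
    [0,0,-0.15,0,0,0,1]
  ]
}}

```text
time_s: 36.6
tcp_pos: [0.617, 0.1903, 0.1203]
tool_rot: [[-0.944, 0.33, -0.001], [0.33, 0.944, -0.002], [-0.0, -0.002, -1.0]]
wrist_force: [-0.2, -0.8, -1.0]
opening: 0.0
```

{"method": "drive_tool", "body": {
  "series": [
    [0,0,-0.08,0,0,0,1],
    [0,0,0,-1.5,-45,0,1],
    [0,0,0,0,-45,0,1],
    [0,0,0,0,-45,0,1],
    [0,0,0,0,-40,0,1],
    [0,0,0,0,0,0,1],
    [0,0,0,0,0,0,1]
  ]
}}

```text
time_s: 37.3
tcp_pos: [0.573, 0.0201, 0.1205]
tool_rot: [[-0.965, 0.262, -0.001], [0.262, 0.965, -0.001], [0.0, -0.001, -1.0]]
wrist_force: [0.0, 0.6, -0.3]
opening: -0.001
```

```bash
python3 n.py
```

```text
nest-frame TCP -0.04785374492336968 0.002536243597825959
```

{"method": "drive_tool", "body": {
  "series": [
    [0,0,0,1.5,0,45,1],
    [0,0,0,0,0,50,1],
    [0,0,0,0,0,35,1],
    [0,0,0,0,0,9,1],
    [0,0,0,0,-10,0,1],
    [0,0,0,0,-8,0,1],
    [0,0,0,0,0,0,1]
  ]
}}

```text
time_s: 38.0
tcp_pos: [0.5683, 0.0034, -0.0166]
tool_rot: [[-0.965, 0.261, 0.002], [0.261, 0.965, -0.001], [-0.003, -0.001, -1.0]]
wrist_force: [-0.6, -1.4, -0.3]
opening: 0.0
```

```bash
python3 n.py; python3 snap.py 28 side,250,140,350,215
```

```text
nest-frame TCP -0.03053906097205874 0.002264997919976529
38.0 [ 0.5683  0.0034 -0.0166] [[-0.965, 0.261, 0.002], [0.261, 0.965, -0.001], [-0.003, -0.001, -1.0]] [-0.6 -1.4 -0.3] 0.00032949686501252144
side 8
```

View pics/side_28.png

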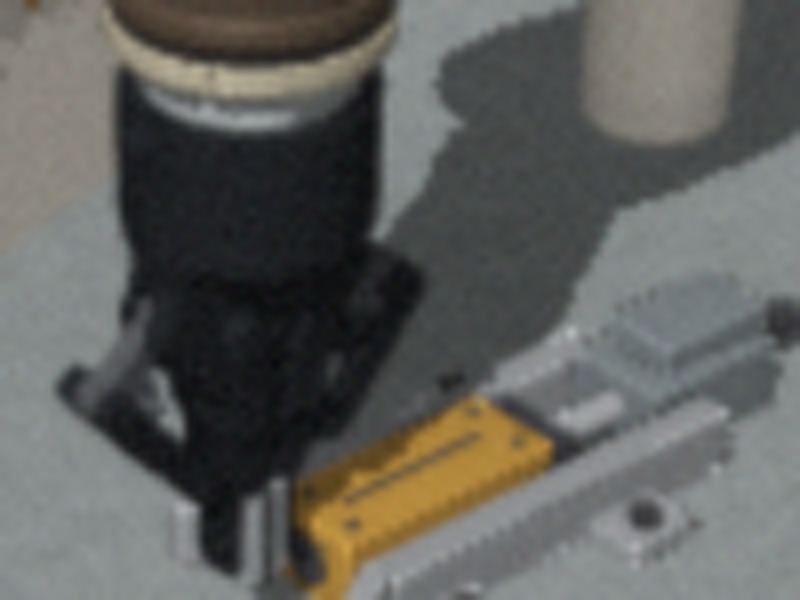

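{"method": "drive_tool", "body": {
  "series": [
    [0,0,0,1.3,-4,0,1],
    [0,0,0,0,-3,0,1],
    [0,0,0,0,-2,0,1],
    [0,0,0,0,-1,0,1],
    [0,0,0,0,0,0,1]
  ]
}}

```text
time_s: 38.55
tcp_pos: [0.5633, -0.0043, -0.0183]
tool_rot: [[-0.966, 0.259, -0.0], [0.259, 0.966, -0.0], [0.0, -0.0, -1.0]]
wrist_force: [-0.1, 0.2, 0.5]
opening: 0.0
```

{"method": "drive_tool", "body": {
  "series": [
    [0,0,0,0,-1,0,1],
    [0,0,0,0,-1,0,1],
    [0,0,0,0,0,0,1]
  ]
}}

```text
time_s: 38.85
tcp_pos: [0.5627, -0.0062, -0.0184]
tool_rot: [[-0.966, 0.259, -0.0], [0.259, 0.966, -0.0], [0.0, -0.0, -1.0]]
wrist_force: [0.1, -0.8, -0.0]
opening: -0.003
```

{"method": "drive_tool", "body": {
  "series": [
    [0,0,0,0,-1,0,1],
    [0,0,0,0,-1,0,1],
    [0,0,0,0,0,0,1]
  ]
}}

```text
time_s: 39.15
tcp_pos: [0.5622, -0.0082, -0.0184]
tool_rot: [[-0.966, 0.259, -0.0], [0.259, 0.966, -0.0], [0.0, -0.0, -1.0]]
wrist_force: [0.8, -0.3, 0.4]
opening: 0.0
```

```bash
python3 n.py
```

```text
nest-frame TCP -0.017723435469853575 -0.0005480978323846953
```

{"method": "drive_tool", "body": {
  "series": [
    [0,0,0,-1,-0.5,0,1],
    [0,0,0,0,-0.5,0,1],
    [0,0,0,0,0,0,1]
  ]
}}

```text
time_s: 39.45
tcp_pos: [0.5631, -0.0092, -0.0183]
tool_rot: [[-0.966, 0.259, 0.0], [0.259, 0.966, 0.0], [-0.0, 0.0, -1.0]]
wrist_force: [-1.5, 0.0, 0.0]
opening: 0.001
```

{"method": "drive_tool", "body": {
  "series": [
    [0,0,0,0,-0.5,0,1],
    [0,0,0,0,-0.5,0,1],
    [0,0,0,0,0,0,1]
  ]
}}

```text
time_s: 39.75
tcp_pos: [0.5629, -0.0095, -0.0182]
tool_rot: [[-0.966, 0.258, 0.001], [0.258, 0.966, 0.001], [-0.0, 0.001, -1.0]]
wrist_force: [1.0, 3.0, -0.7]
opening: 0.004
```

{"method": "drive_tool", "body": {
  "series": [
    [0,0,0,0,-0.5,0,1],
    [0,0,0,0,-0.5,0,1],
    [0,0,0,0,0,0,1]
  ]
}}

```text
time_s: 40.05
tcp_pos: [0.563, -0.0097, -0.018]
tool_rot: [[-0.966, 0.258, 0.001], [0.258, 0.966, 0.002], [-0.001, 0.002, -1.0]]
wrist_force: [2.1, 6.1, -0.6]
opening: 0.002
```

{"method": "drive_tool", "body": {
  "series": [
    [0,0,0,0,-0.5,0,1],
    [0,0,0,0,0,0,1]
  ]
}}

```text
time_s: 40.25
tcp_pos: [0.563, -0.0098, -0.018]
tool_rot: [[-0.966, 0.258, 0.002], [0.258, 0.966, 0.003], [-0.001, 0.003, -1.0]]
wrist_force: [3.8, 5.2, -1.0]
opening: -0.005
```

```bash
python3 n.py
```

```text
nest-frame TCP -0.016449233846893733 0.0005899709030009025
```

{"method": "drive_tool", "body": {
  "series": [
    [0,0,0,0,-1,0,1],
    [0,0,0,0,0,0,1]
  ]
}}

```text
time_s: 40.45
tcp_pos: [0.563, -0.0099, -0.0178]
tool_rot: [[-0.966, 0.257, 0.002], [0.257, 0.966, 0.004], [-0.001, 0.004, -1.0]]
wrist_force: [3.2, 8.4, -1.8]
opening: -0.002
```

{"method": "drive_tool", "body": {
  "series": [
    [0,0,0,0,-1,0,1],
    [0,0,0,0,0,0,1]
  ]
}}

```text
time_s: 40.65
tcp_pos: [0.5631, -0.0099, -0.0176]
tool_rot: [[-0.967, 0.257, 0.003], [0.257, 0.966, 0.005], [-0.002, 0.006, -1.0]]
wrist_force: [3.9, 10.3, -1.2]
opening: -0.0
```

{"method": "drive_tool", "body": {
  "series": [
    [0,0,0,0,-0.8,0,1],
    [0,0,0,0,0,0,1]
  ]
}}

```text
time_s: 40.85
tcp_pos: [0.5631, -0.01, -0.0175]
tool_rot: [[-0.967, 0.256, 0.003], [0.256, 0.967, 0.006], [-0.002, 0.007, -1.0]]
wrist_force: [4.4, 10.6, -0.5]
opening: -0.003
```

```bash
python3 n.py; python3 snap.py 29 side,265,145,365,220; python3 - <<'E'
from cell import ctrl
import numpy as np
print(np.mean([ctrl.get_state()["wrist_force"] for _ in range(5)],0))
E
```

```text
nest-frame TCP -0.016253705748689846 0.0007112056749791055
40.85 [ 0.5631 -0.01   -0.0175] [[-0.967, 0.256, 0.003], [0.256, 0.967, 0.006], [-0.002, 0.007, -1.0]] [ 4.4 10.6 -0.5] -0.002580542878753987
side 8
[ 3.68357432 11.09126977 -0.35460302]
```

View pics/side_29.png

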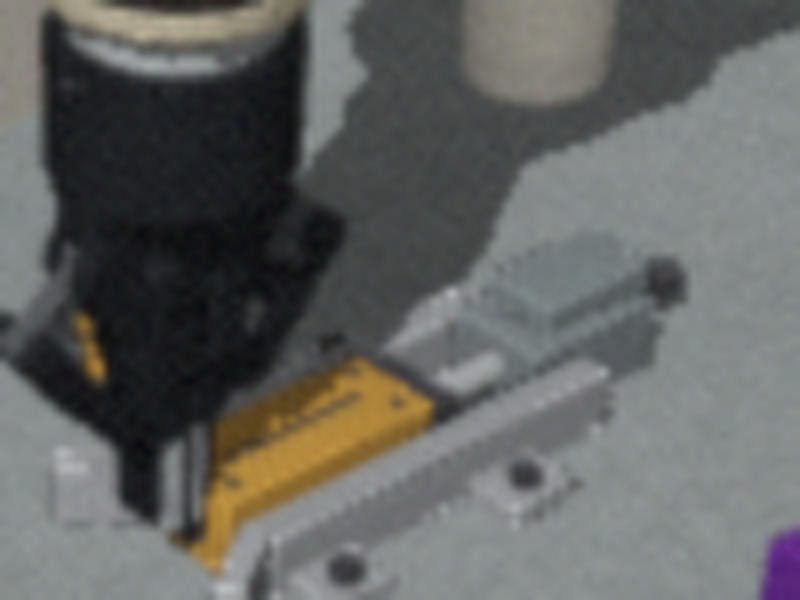

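A different finger face, separately retreated and re-approached, meets the same stop. The bar's rear holds at the same place from first touch up to about 12 N, purely axially. The bar isn't wedged: its yaw is about 0 and there's clearance on both sides. So this is the locator's own stop. I'll withdraw and do a last check.

{"method": "drive_tool", "body": {
  "series": [
    [0,0,0,0,5,0,1],
    [0,0,0,0,15,0,1],
    [0,0,0,0,30,0,1],
    [0,0,0,0,0,-40,1],
    [0,0,0,0,0,-50,1],
    [0,0,0,0,0,-50,1],
    [0,0,0,0,45,0,1],
    [0,0,0,0,45,0,1],
    [0,0,0,0,45,0,1],
    [0,0,0,0,45,-20,1]
  ]
}}

```text
time_s: 41.9
tcp_pos: [0.6201, 0.2079, 0.1394]
tool_rot: [[-0.966, 0.26, -0.004], [0.26, 0.966, -0.003], [0.003, -0.004, -1.0]]
wrist_force: [1.7, -0.0, 0.2]
opening: 0.001
```

{"method": "drive_tool", "body": {
  "series": [
    [0,0,0,0,40,-20,1],
    [0,0,0,0,0,0,1],
    [0,0,0,0,0,0,1]
  ]
}}

```text
time_s: 42.2
tcp_pos: [0.6309, 0.2481, 0.1617]
tool_rot: [[-0.967, 0.256, -0.0], [0.256, 0.967, -0.001], [-0.0, -0.001, -1.0]]
wrist_force: [0.9, -1.1, 0.1]
opening: 0.001
```

```bash
python3 snap.py 30 top,270,180,385,250 side,175,145,335,265; python3 - <<'E'
from h import *
a=-1.832;u=np.array([np.cos(a),np.sin(a)]);v=np.array([-u[1],u[0]])
N=np.array([.559,-.0265])
for k,x0,x1 in(("0",60,95),("30",60,108),("30",-20,10)):
    c=pickle.load(open("top"+k+".pkl","rb"));g=c["frame"].astype(np.float32)
    X=np.arange(x0,x1,.25)
    for z in(.027,.03):
      for yy in(np.arange(-15,-6,.5),np.arange(8,15,.5)):
        p=np.zeros(len(X))
        for y in yy:
            P=np.array([np.r_[N+u*x/1e3+v*y/1e3,z] for x in X]);q=proj(c,P).astype(np.float32)
            p+=cv2.remap(g,q[:,:1].copy(),q[:,1:].copy(),cv2.INTER_LINEAR)[:,0,0]/len(yy)
        d=cv2.GaussianBlur(np.gradient(p).reshape(1,-1).astype(np.float32),(9,1),2)[0]
        i=np.argsort(-abs(d)); pk=[]
        for j in i:
            if all(abs(X[j]-b)>4 for b,_ in pk): pk.append((X[j],round(float(d[j]),1)))
            if len(pk)==4:break
        print(k,z,yy[0],pk)
E
```

```text
42.2 [0.6309 0.2481 0.1617] [[-0.967, 0.256, -0.0], [0.256, 0.967, -0.001], [-0.0, -0.001, -1.0]] [ 0.9 -1.1  0.1] 0.0007662451642960915
top 6
side 5
0 0.027 -15.0 [(np.float64(70.5), -4.3), (np.float64(86.25), 1.1), (np.float64(60.5), 0.8), (np.float64(64.75), -0.5)]
0 0.027 8.0 [(np.float64(71.0), -5.5), (np.float64(86.5), 1.7), (np.float64(61.5), -0.3), (np.float64(76.25), -0.2)]
0 0.03 -15.0 [(np.float64(70.5), -4.4), (np.float64(86.0), 1.1), (np.float64(60.5), 0.8), (np.float64(64.75), -0.5)]
0 0.03 8.0 [(np.float64(70.75), -5.5), (np.float64(86.25), 1.7), (np.float64(61.25), -0.3), (np.float64(76.0), -0.2)]
30 0.027 -15.0 [(np.float64(84.25), -9.8), (np.float64(78.5), 4.2), (np.float64(73.75), -3.5), (np.float64(98.5), 1.4)]
30 0.027 8.0 [(np.float64(84.5), -8.4), (np.float64(78.5), 4.1), (np.float64(73.5), -2.8), (np.float64(99.0), 1.3)]
30 0.03 -15.0 [(np.float64(84.0), -9.8), (np.float64(78.25), 4.2), (np.float64(73.5), -3.5), (np.float64(98.25), 1.4)]
30 0.03 8.0 [(np.float64(84.25), -8.3), (np.float64(78.25), 4.2), (np.float64(73.25), -2.9), (np.float64(98.75), 1.3)]
30 0.027 -15.0 [(np.float64(-4.5), 4.1), (np.float64(6.0), 3.9), (np.float64(0.75), -1.8), (np.float64(-8.75), -0.3)]
30 0.027 8.0 [(np.float64(-4.25), 4.9), (np.float64(5.75), 3.8), (np.float64(1.5), -2.6), (np.float64(-17.5), -0.3)]
30 0.03 -15.0 [(np.float64(-4.5), 4.1), (np.float64(6.0), 3.9), (np.float64(1.75), -1.8), (np.float64(-8.75), -0.3)]
30 0.03 8.0 [(np.float64(-4.25), 4.9), (np.float64(5.75), 4.0), (np.float64(1.5), -2.7), (np.float64(-17.25), -0.3)]
```

View pics/top_30.png

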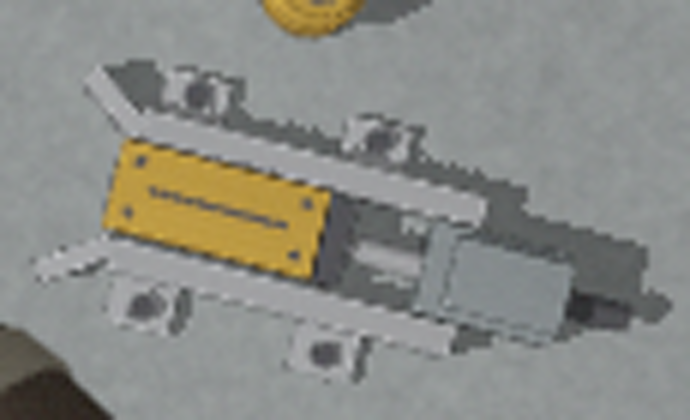

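View pics/side_30.png

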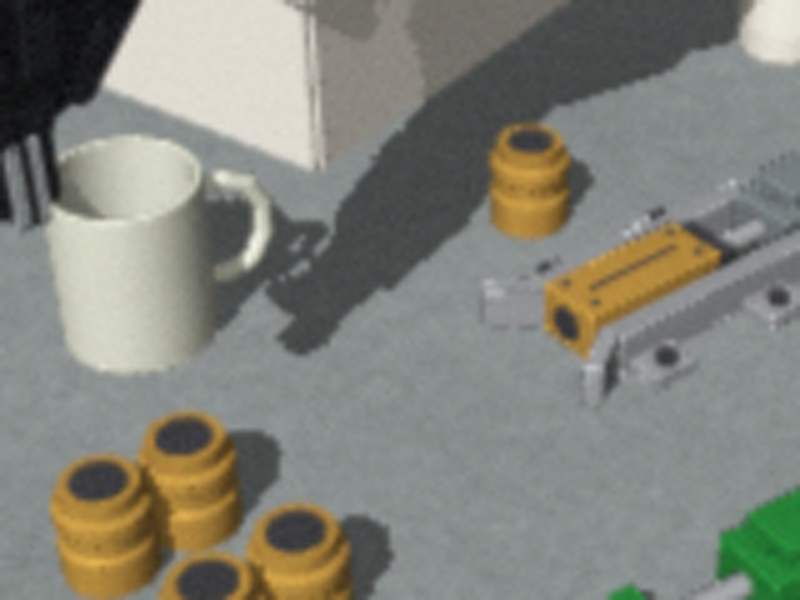

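```bash
python3 - <<'E'
from h import *
from scipy.optimize import minimize_scalar
a=-1.832;u=np.array([np.cos(a),np.sin(a)]);v=np.array([-u[1],u[0]])
def patch(cam,k,N,X,Y,z=.027):
    c=pickle.load(open(cam+k+".pkl","rb"));g=cv2.cvtColor(c["frame"],cv2.COLOR_RGB2GRAY).astype(np.float32)
    gx,gy=np.meshgrid(X,Y);P=np.c_[N[0]+u[0]*gx.ravel()/1e3+v[0]*gy.ravel()/1e3,N[1]+u[1]*gx.ravel()/1e3+v[1]*gy.ravel()/1e3,np.full(gx.size,z)]
    q=proj(c,P).astype(np.float32)
    return cv2.remap(g,q[:,0].reshape(gx.shape),q[:,1].reshape(gx.shape),cv2.INTER_CUBIC)
for cam,N in(("top",[.559,-.0265]),("side",[.5578,-.025])):
  for z in(.015,.027):
   for yr in((-6,6),(-3,3),(-14,14),(-15,-6),(6,15)):
    Y=np.arange(yr[0],yr[1],.5)
    for xr in((79,94),(82,93)):
      A=patch(cam,"0",N,np.arange(*xr,.5),Y,z)
      best=[(float(np.corrcoef(A.ravel(),patch(cam,"30",N,np.arange(*xr,.5)+s,Y,z).ravel())[0,1]),s) for s in np.arange(9,18,.25)]
      print(cam,z,yr,xr,max(best))
# static check: fixed parts should give zero shift
for cam,N in(("top",[.559,-.0265]),("side",[.5578,-.025])):
   A=patch(cam,"0",N,np.arange(120,160,.5),np.arange(-15,15,.5))
   print("static",cam,max((float(np.corrcoef(A.ravel(),patch(cam,"30",N,np.arange(120,160,.5)+s,np.arange(-15,15,.5)).ravel())[0,1]),s) for s in np.arange(-3,3,.25)))
f=8
out=[]
for k in("0","30"):
    c=pickle.load(open("side"+k+".pkl","rb"));out.append(cv2.resize(c["frame"][170:215,300:350,::-1],None,fx=f,fy=f,interpolation=cv2.INTER_CUBIC))
cv2.imwrite("pics/cmps.png",np.hstack(out))
E
```

```text
top 0.015 (-6, 6) (79, 94) (0.8996922177139052, np.float64(12.5))
top 0.015 (-6, 6) (82, 93) (0.8625608041835738, np.float64(13.0))
top 0.015 (-3, 3) (79, 94) (0.9189977273885866, np.float64(13.25))
top 0.015 (-3, 3) (82, 93) (0.8857311586809121, np.float64(13.5))
top 0.015 (-14, 14) (79, 94) (0.8977515893169881, np.float64(12.75))
top 0.015 (-14, 14) (82, 93) (0.8648950409418507, np.float64(13.0))
top 0.015 (-15, -6) (79, 94) (0.7964405209723923, np.float64(12.5))
top 0.015 (-15, -6) (82, 93) (0.7732285011948501, np.float64(12.75))
top 0.015 (6, 15) (79, 94) (0.8189147871776585, np.float64(13.0))
top 0.015 (6, 15) (82, 93) (0.78262029211312, np.float64(13.0))
top 0.027 (-6, 6) (79, 94) (0.9155979445867045, np.float64(12.5))
top 0.027 (-6, 6) (82, 93) (0.8879524905798036, np.float64(12.25))
top 0.027 (-3, 3) (79, 94) (0.9502270582415093, np.float64(13.25))
top 0.027 (-3, 3) (82, 93) (0.9295374471051991, np.float64(13.5))
top 0.027 (-14, 14) (79, 94) (0.9150485082716885, np.float64(12.5))
top 0.027 (-14, 14) (82, 93) (0.8910361706932363, np.float64(12.5))
top 0.027 (-15, -6) (79, 94) 
[... 1009 characters left out ...]
-6, 6) (82, 93) (0.9534241229310425, np.float64(12.25))
side 0.027 (-3, 3) (79, 94) (0.9692902928429138, np.float64(12.0))
side 0.027 (-3, 3) (82, 93) (0.9532840991836147, np.float64(11.0))
side 0.027 (-14, 14) (79, 94) (0.9840645647352647, np.float64(12.25))
side 0.027 (-14, 14) (82, 93) (0.9762133095992196, np.float64(12.5))
side 0.027 (-15, -6) (79, 94) (0.9918499494139962, np.float64(12.5))
side 0.027 (-15, -6) (82, 93) (0.9853442833322336, np.float64(12.5))
side 0.027 (6, 15) (79, 94) (0.980263508330685, np.float64(11.75))
side 0.027 (6, 15) (82, 93) (0.9710058560853391, np.float64(11.25))
static top (0.9951240666179871, np.float64(0.0))
static side (0.9795329253716837, np.float64(0.0))
```

View pics/cmps.png

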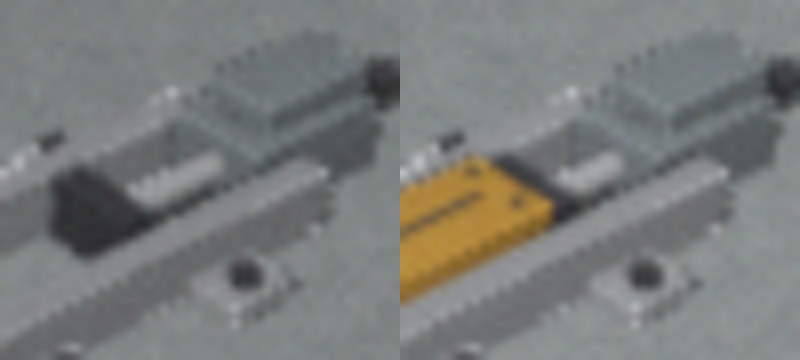

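Both cameras agree on about 12.5 mm of locator travel. However, the top profile shows the plate's face started near x ≈ 73 mm. The task's limits allow at most 71 mm when fully forward and 86 mm fully back. The face now lies at about 85–86 mm and didn't yield up to about 12 N from two separate pushes. It is therefore at its stop, and probably started slightly back. All rounds stand where they were, and the robot touches nothing. Handing in.

```bash
python3 - <<'E'
from cell import ctrl
print(ctrl.finish_job())
E
```

```text
the job is handed in; nothing more can be done
None
```

I pushed the bar lengthwise out of the four rounds, slid it flat into the nest and pushed it onto the locator until it stopped. I've handed the job in, but my measurements don't fully prove the locator went all the way back.

**Bar and rounds:** both cameras put the bar about 40 mm inside the nest's origin. It is about 1.3 mm off the middle line, has practically no skew, and lies against the locator. The four rounds were still at their starting positions to within about 2 mm when last measured, once the bar was clear, and they stood upright and in place in the last picture. I did not measure the other objects, but none that I could see looked disturbed. The arm stood clear when I handed in, at 42 s of the 72 s allowed.

**Locator stop:** the bar did not move further under three pushes with two different finger faces. They went up to about 12.8 N at the wrist, against roughly 6 N while the locator was sliding.

**Disagreements:**
- **Locator travel:** the pictures showed about 12.5 mm of travel (readings from 11 to 13.5 mm in the usable comparisons), not 15 mm. I took the firm stop as real because the locator's face is now at about 85–86 mm and the task allows at most 86 mm. That would mean it started slightly back. It relies on my nest position, which could be off by about 2 mm.
- **Tool height:** the reported height read about 31 mm too low, judging by the pictures and by feel. I corrected for it throughout.

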